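# Fetch the coverslip box from the back of the organiser

### The arm

A 6-joint arm with a two-finger parallel gripper is mounted at the origin on a cart in front of the work surface, level with it; the furniture and walls round the work are solid. World frame = base frame: x ahead of the robot, y to its left, z up, the work surface at z = 0. Lengths are in m, angles in rad, forces in N, time in s.
With the tool pointing down it reaches from about 0.325 to 0.9 m from the base axis. Payload 6.1 kg.
Tool frame: the origin (TCP) lies at the very end of the fingers, on their centre line; the grasp point (between the pads) lies 19 mm behind it (bot.tcp_to_grasp is the distance from the TCP to the grasp point, in m); z points along the fingers, y is the line along which they close (so a half turn about z gives the same grasp; the last joint's range is limited). The gripper opens to 85 mm and grips with 20 to 120 N. Pads are 22 mm wide; open, the fingers measure 114 mm over their backs; the gripper's body (76 mm by 85 mm) begins 54 mm behind the grasp point. The pads swing forward as they close: fully open they stand 13 mm farther back than shut.
Start: joints at [0.983, 0.22, 1.526, -0, 1.395, -0.126], TCP at [0.278, 0.56, 0.231] pointing down, gripper open.
Joint ranges: [-2.98, 2.98], [-0.91, 2.08], [0.09, 2.57], [-1.24, 4.39], [0.2, 2.65], [-2.68, 2.68]. Speed limits (rad/s): [2.57, 2.57, 3.01, 3.14, 3.14, 3.14].

### API

Orientations are given as a rotation vector (axis times angle).
In Python, from rig import bot gives the robot as it stands.
- The arm moves only by the tool move_arm, never from a script. Its argument "moves" is a list that holds one entry, the list of rows, each a list of 7 numbers: the opening, from 0 (shut) to 1 (fully open), then the shift along the tool's x, y, z as a fraction of full scale, then the turn, a rotation vector about the tool's x, y, z as a fraction of full scale. A call has 1 to 12 rows; each row is the pose to reach, as a shift and turn from the pose commanded when the call began, along the tool's axes at that moment; what a row does not reach only later rows make up. Full scale, the value 1, is 0.3 m for a shift and 90 degrees for a turn. A row lasts 1/12 s, in which the tool goes at most 41.7 mm and 7.16 degrees, less where a joint would pass 70% of its speed; a pose out of reach is approached as far as the arm can. A call with a number of a shift or a turn outside -1 to 1 is refused whole. A call with a gripper value outside its range is refused whole. The fingers move at their own pace and stop on an object; the grip force is fixed at half the most. Time passes only in rows, so rows that repeat a pose let the fingers close. It gives the time, the measured TCP pose, the force, the opening and the grip force at its end, in the units of the state.
- bot.observe(): the state, without advancing time (a new reading comes with each control period).
- bot.snapshot(name): name is "side" or "top"; returns a dict with "frame" (420x560x3 uint8, blue, green, red), "camera_matrix" (3x3 intrinsics, pixels), "xyz" and "rotation" of the camera in the world. Camera axes: x right, y down, z forward; pixel columns grow to the right and rows downward; lengths in m; the calibration is good to about 2 mm. A picture is of the moment at which its call begins. There is no depth.
- bot.sign_off(): hands the job in; it is judged then, once.
The state is a dict: "t": time; "joints": joint angles; "joint_vel": joint speeds; "joint_torque": joint torques, N m; "tcp_pos": TCP position; "eef_rot": TCP orientation; "wrist_force": force on the tool from outside, world axes, zero at the start; "torque": the same for the moment, N m; "opening": finger opening in m; "grip_force": force on a finger pad.
Only numpy, scipy, OpenCV 4.12 (cv2) and the standard library are available. Lean on these libraries where they do the work, as an engineer would, in place of code of your own. Each camera call takes 0.05 s, during which the arm holds its last target. There are 200 camera calls.

### The job

The grey and white coverslip box stands at the back of one of the two bays of the white organiser, behind two other things. First set those two aside, upright, in the steel tray; then bring the coverslip box and lay it flat in the middle of the black rubber pad; then put the two things back upright, each exactly where it stood. Leave the other bay's three things alone.

Things in the scene. Friction and masses are not known exactly. Their poses are not given: they have to be found in the camera images.
- organiser: White fixed organiser, plate 206x192, 4 thick. Origin on the table; +x to its back, +y left. Plate x -90 to 116. Lanes at y = +47 (left), -47 (right). Places in each: front x -57, middle x 0 (open sides, dark inlays), back x 57 in a bay: side walls 76 apart, 60 high, x 30 to 116, back wall's inner face x 112. Each place holds one thing within 5 mm of its centre, boxes parallel to the organiser. All mm.
- tray: Shallow open stainless-steel tray, fixed to the table, for setting things aside: 140 mm (x) by 170 mm (y) outside, rim 12 mm high, walls and floor 3 mm thick. Origin on the table under its centre; y along its long side, z up.
- pad: Flat black rubber pad, fixed to the table, 100 mm (x) by 110 mm (y), 4 mm thick, where the coverslip box is wanted. Origin on the table under its centre; z up.
- coverslip_box_mid (a point): Centre of the coverslip box: small closed carton, grey and white, 50 mm (x) by 62 mm (y) by 22 mm high, 60 g nominal. It stands at the back of the left or the right bay. It can be grasped across its 50 mm side, the fingers before and behind it, once nothing stands in front.
- filter_box_mid (a point): Centre of the filter box: small closed blue carton, 42 mm (x) by 50 mm (y) by 20 mm high, at the back of the other bay; it stays there.
- objective_can_mid (a point): Centre (half-way up) of the objective can: upright round can, white with a black screw top, 38 mm across, 54 mm high, about 110 g. On a front or middle place.
- bulb_box_mid (a point): Centre of the bulb box: upright yellowish carton, 50 by 50 mm and 55 mm high, about 60 g. On a front or middle place.
- oil_bottle_mid (a point): Centre (half-way up) of the oil bottle: brown glass bottle with a black cap, 28 mm across, 60 mm high (solid body up to 49 mm, narrower cap above), about 30 g. On a front or middle place.
- dropper_mid (a point): Centre (half-way up) of the clear bottle: clear glass bottle with a white cap, 24 mm across, 50 mm high (solid body up to 41 mm, narrower cap above), about 30 g. On a front or middle place.
Not all that is in view belongs to the job. Leave any yellow look-alike of the part that bears oil_bottle_mid alone. What is shaped like the part that bears coverslip_box_mid but pink is not meant.

How it is judged:
By the outcome, as a careful person would: the job done as asked, in the order asked, and still so for the second after the job is handed in, with the robot touching nothing.
It also fails if it takes over 120 s, if anything falls off the work surface, if the arm or the gripper's body presses on something with over 40 N, if the wrist force passes 120 N, or if a joint passes its speed limit or range.

## Working session

There is one attempt and no reset: what is moved stays moved. The work goes in short steps, Python scripts to look and compute and a tool call to move; the robot and the scene stay as the last step left them, time stands still between calls to the robot, and variables do not carry over. Pictures are saved under pics/ and viewed, at most 17 in all, crops included, and the job is handed in when it is done.

Besides the shell and the picture viewer there is one more tool, called after ">>>" in YAML: its name, and indented under it one key for each argument. move_arm: Moves the arm, as the interface text tells. Shift numbers are shares of 0.3 m and turn numbers shares of 90 degrees, none past 1 either way. Its arguments: {"type":"object","properties":{"moves":{"type":"array"}},"required":["moves"]}

```bash
mkdir -p pics; ls; cat > h.py <<'E'
import numpy as np,cv2,json
from rig import bot
def snap(n,f,crop=None,s=1):
    d=bot.snapshot(n); im=d["frame"]
    np.savez("cal_%s.npz"%n,K=d["camera_matrix"],p=d["xyz"],R=d["rotation"],im=im)
    if crop: x0,y0,x1,y1=crop; im=im[y0:y1,x0:x1]
    cv2.imwrite("pics/"+f,cv2.resize(np.ascontiguousarray(im),None,fx=s,fy=s,interpolation=cv2.INTER_CUBIC))
def cal(n): return np.load("cal_%s.npz"%n)
def px2w(n,u,v,z):
    c=cal(n); r=c["R"]@np.linalg.solve(c["K"],[u,v,1.]); p=c["p"]
    return p+r*(z-p[2])/r[2]
def w2px(n,P):
    c=cal(n); q=c["K"]@(c["R"].T@(np.asarray(P,float)-c["p"])); return q[:2]/q[2]
E
python3 - <<'E'
from h import *
snap("top","t0.png",None,1.4); snap("side","s0.png",None,1.4)
for n in("top","side"): c=cal(n);print(n,c["p"],c["R"].round(3).tolist(),c["K"].tolist())
print(bot.observe())
E
```

```text
pics
top [ 0.45584453 -0.08488221  1.33966675] [-2.185, 2.16, -0.07] [[480.8511473556206, 0.0, 280.3072133532371], [0.0, 480.8511473556206, 213.38903895327718], [0.0, 0.0, 1.0]]
side [ 0.10993949 -0.61278848  0.86322082] [-2.316, 0.851, -0.309] [[491.27215429756853, 0.0, 270.74625353291884], [0.0, 491.27215429756853, 210.5107158947892], [0.0, 0.0, 1.0]]
{'t': 0.1, 'joints': array([ 9.82885332e-01,  2.21160450e-01,  1.52747367e+00, -5.75436106e-06,
        1.39469188e+00, -1.26073522e-01]), 'joint_vel': array([ 0.00070829, -0.00219239, -0.00300727,  0.00213576,  0.00069119,
       -0.00170527]), 'joint_torque': array([-7.25813170e-04, -4.98243749e+01, -3.90547907e+01, -3.32321833e-04,
        5.63144495e-03,  1.13650844e-05]), 'tcp_pos': array([0.27818959, 0.55908144, 0.23031265]), 'eef_rot': array([-7.18883293e-01, -3.05761876e+00,  2.55369981e-03]), 'wrist_force': array([-1.01038798,  0.00203091,  0.01456683]), 'torque': array([ 0.00340121, -0.0311295 ,  0.03468124]), 'grip_force': 0.0, 'opening': 0.085472053192998}
```

View pics/t0.png

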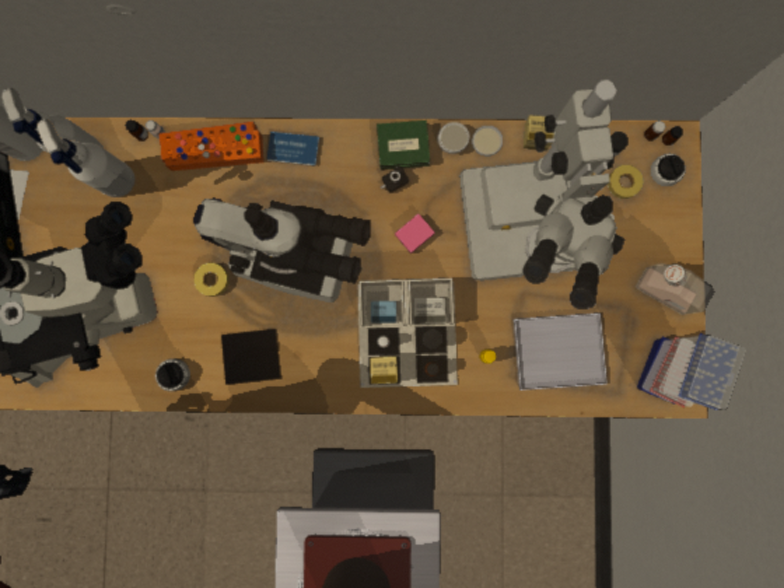

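View pics/s0.png

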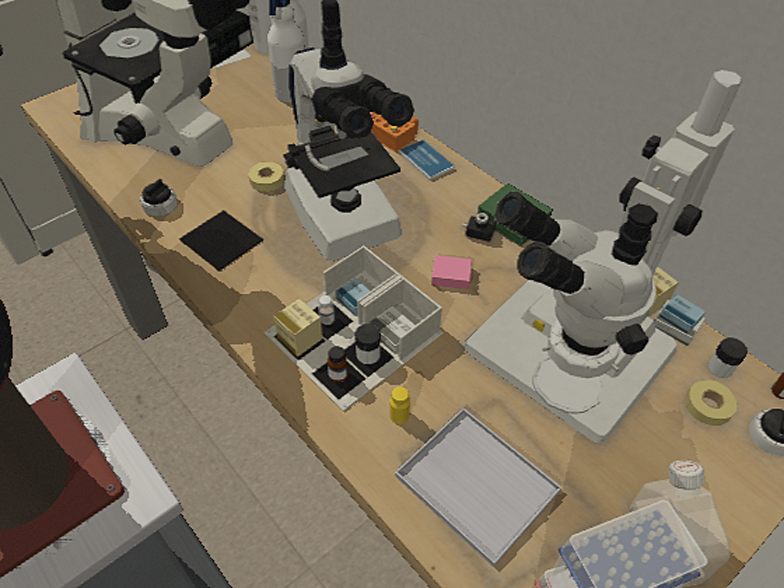

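The top view shows the organiser at about (408,333) (pixels ×1.4). The right bay holds the grey/white box at (430,303), with the can in the middle (431,340) and the oil bottle in front (431,370). The left lane holds the blue box, clear bottle and bulb box. The pad is at (250,356) and the tray at (560,350). The decoys are the pink box (415,233) and the yellow bottle (488,356). I'll confirm in enlarged crops.

```bash
sed -i 's/R=d\["rotation"\]/R=cv2.Rodrigues(np.array(d["rotation"],float))[0]/' h.py
python3 - <<'E'
from h import *
snap("top","t1.png",(240,185,360,285),6.5); snap("side","s1.png",(180,165,330,295),5)
im=cal("top")["im"]; cv2.imwrite("pics/t2.png",cv2.resize(np.ascontiguousarray(im[215:285,150:440]),None,fx=2.7,fy=2.7,interpolation=2))
E
```

```text
(no output)
```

View pics/t1.png

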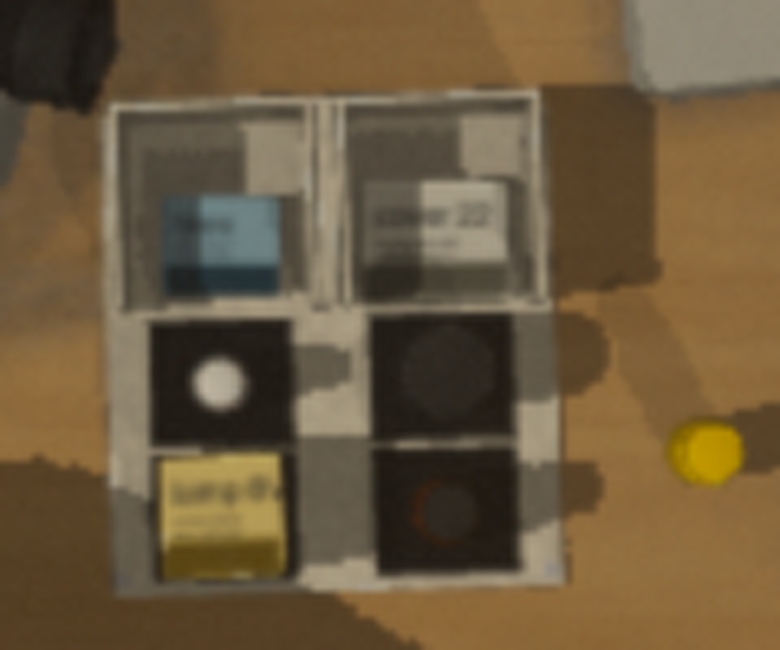

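View pics/s1.png

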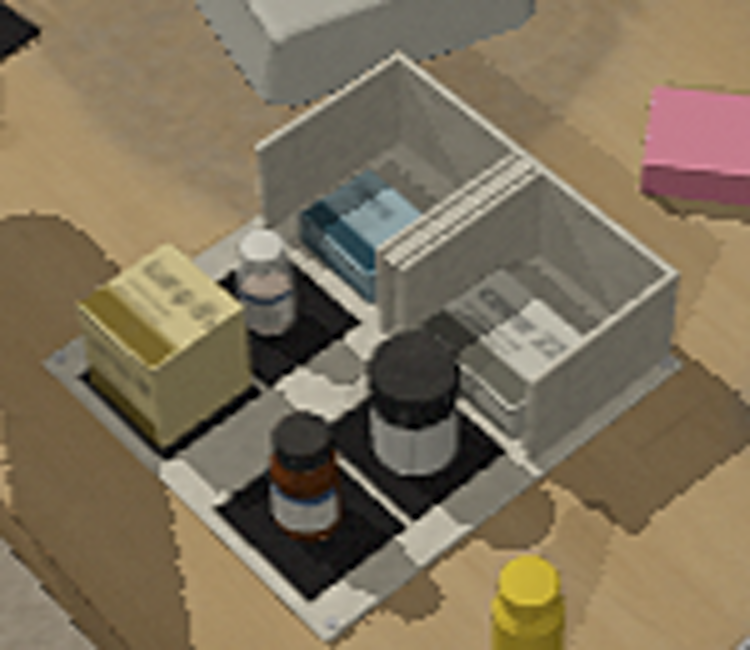

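View pics/t2.png

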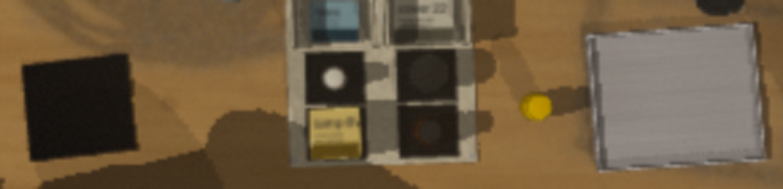

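The crop confirms it: the grey/white "cover 22" box is in the right bay at crop (435,222), behind the black-topped can (448,372) and the brown oil bottle (447,510). The pink box and yellow bottle stand outside the organiser. Next I'll compute positions.

```bash
python3 - <<'E'
from h import *
np.set_printoptions(precision=4,suppress=True)
T=lambda x,y,z:px2w("top",240+(x+.5)/6.5-.5,185+(y+.5)/6.5-.5,z)[:2]
S=lambda x,y,z:px2w("side",180+(x+.5)/5-.5,165+(y+.5)/5-.5,z)[:2]
W=lambda x,y,z:px2w("top",150+(x+.5)/2.7-.5,215+(y+.5)/2.7-.5,z)[:2]
for nm,a in dict(FL=(116,596,.004),FR=(565,583,.004),BLw=(105,103,.064),BRw=(540,90,.064),can=(448,372,.058),oil=(447,510,.064),cov=(435,222,.026),covBL=(365,180,.026),covBR=(507,180,.026),covFL=(363,264,.026),covFR=(507,264,.026),yel=(707,453,.06)).items(): print(nm,T(*a))
for nm,a in dict(can=(415,365,.058),oil=(303,432,.064),FL=(45,360,.004),FR=(330,640,.004),BR=(682,365,.004),yel=(528,582,.06)).items(): print("S",nm,S(*a))
pad=np.array([W(x,y,.004) for x,y in[(22,67),(128,54),(137,149),(31,160)]]);print(pad,pad.mean(0))
tr=np.array([W(x,y,.012) for x,y in[(586,36),(753,23),(768,158),(600,170)]]);print(tr,tr.mean(0))
for q in(pad,tr):
  for i,j in((3,2),(0,1)): d=q[i]-q[j];print(np.hypot(*d),np.degrees(np.arctan2(-d[0],d[1])))
  for i,j in((3,0),(2,1)): d=q[j]-q[i];print(np.hypot(*d),np.degrees(np.arctan2(d[1],d[0])))
R=cv2.Rodrigues(bot.observe()["eef_rot"])[0];print(R)
E
```

```text
FL [ 0.3888 -0.0015]
FR [ 0.3967 -0.1919]
BLw [0.5928 0.0024]
BRw [ 0.6   -0.176]
can [ 0.4842 -0.1394]
oil [ 0.4282 -0.1391]
cov [ 0.5479 -0.1349]
covBL [ 0.5653 -0.1052]
covBR [ 0.566 -0.165]
covFL [ 0.5299 -0.1047]
covFR [ 0.5305 -0.1652]
yel [ 0.4524 -0.2449]
S can [ 0.4878 -0.1404]
S oil [ 0.4298 -0.1406]
S FL [ 0.3916 -0.0017]
S FR [ 0.3993 -0.1925]
S BR [ 0.602  -0.1843]
S yel [ 0.4537 -0.2489]
[[0.4871 0.2778]
 [0.5017 0.1684]
 [0.4044 0.1567]
 [0.3919 0.2654]] [0.4463 0.2171]
[[ 0.525  -0.3014]
 [ 0.5401 -0.4712]
 [ 0.4036 -0.4845]
 [ 0.3894 -0.3152]] [ 0.4645 -0.3931]
0.10946578933837296 6.5846419203789415
0.1103137275214736 7.621505572799465
0.09595957105884045 7.395488703070986
0.09794758936639453 6.893559206623876
0.1699572150306859 4.78100827945875
0.17048698243490845 5.0886155810781615
0.13628559821898273 5.795459142555383
0.13719249457678814 5.568504429115052
[[-0.8952  0.4456 -0.0007]
 [ 0.4456  0.8952 -0.0011]
 [ 0.0001 -0.0013 -1.    ]]
```

```bash
cat >> h.py <<'E'
from scipy.spatial.transform import Rotation as Ro
def load():
    try: return json.load(open("cmd.json"))   # commanded x,y,z,yaw of tool y (deg), tool down
    except FileNotFoundError: o=bot.observe(); return [*map(float,(.278,.56,.231)),63.5]
def plan(*targets):
    """each target (x,y,z,yaw) = one call; prints shift/turn fractions"""
    c=load()
    for t in targets:
        a=np.radians(c[3]); ty=np.array([np.cos(a),np.sin(a),0]); tx=np.array([-np.sin(a),np.cos(a),0])*-1
        tx=np.cross(ty,[0,0,-1]); d=np.array(t[:3])-c[:3]
        s=np.round(np.array([d@tx,d@ty,-d[2]])/.3,3); r=round(-(t[3]-c[3])/90,3)
        print("->",t,s.tolist(),"turn z",r)
        d=s*.3; c=[*(np.array(c[:3])+d[0]*tx+d[1]*ty+[0,0,-d[2]]),c[3]-r*90]
    json.dump([float(v) for v in c],open("cmd.json","w"))
def tri(tu,su):
    P=[];D=[]
    for n,(u,v) in(("top",tu),("side",su)):
        c=cal(n); r=c["R"]@np.linalg.solve(c["K"],[u/1.4,v/1.4,1.]); D.append(r/np.linalg.norm(r));P.append(c["p"])
    A=np.c_[D[0],-D[1]]; k=np.linalg.lstsq(A,P[1]-P[0],rcond=None)[0]
    a,b=P[0]+k[0]*D[0],P[1]+k[1]*D[1]; return (a+b)/2,np.linalg.norm(a-b)
E
python3 - <<'E'
from h import *
np.set_printoptions(precision=3,suppress=True)
print(tri((583,292),(530,262)),tri((536,270),(505,212)),tri((358,270),(352,122)),tri((366,232),(402,105)))
plan((.36,.21,.2,80),(.429,-.05,.16,92.3),(.429,-.140,.14,92.3))
E
```

```text
(array([ 0.546, -0.347,  0.34 ]), np.float64(0.0097751045301234)) (array([ 0.579, -0.279,  0.342]), np.float64(0.006633823379516906)) (array([ 0.578, -0.012,  0.314]), np.float64(0.009365228670953081)) (array([ 0.643, -0.028,  0.319]), np.float64(0.005437509236577165))
-> (0.36, 0.21, 0.2, 80) [-0.765, -0.922, 0.103] turn z -0.183
-> (0.429, -0.05, 0.16, 92.3) [-0.378, -0.814, 0.134] turn z -0.137
-> (0.429, -0.14, 0.14, 92.3) [0.012, -0.299, 0.066] turn z -0.0
```

>>> move_arm:
  moves:
    - [[0.7, -0.765, -0.922, 0.103, 0, 0, -0.183], [0.7, -0.765, -0.922, 0.103, 0, 0, -0.183], [0.7, -0.765, -0.922, 0.103, 0, 0, -0.183], [0.7, -0.765, -0.922, 0.103, 0, 0, -0.183], [0.7, -0.765, -0.922, 0.103, 0, 0, -0.183], [0.7, -0.765, -0.922, 0.103, 0, 0, -0.183], [0.7, -0.765, -0.922, 0.103, 0, 0, -0.183], [0.7, -0.765, -0.922, 0.103, 0, 0, -0.183], [0.7, -0.765, -0.922, 0.103, 0, 0, -0.183], [0.7, -0.765, -0.922, 0.103, 0, 0, -0.183], [0.7, -0.765, -0.922, 0.103, 0, 0, -0.183], [0.7, -0.765, -0.922, 0.103, 0, 0, -0.183]]

```text
t: 1.2
tcp_pos: [0.3608, 0.21, 0.2006]
eef_rot: [0.275, 3.129, 0.001]
wrist_force: [0.5, -0.0, 0.3]
opening: 0.06
grip_force: 0.0
```

>>> move_arm:
  moves:
    - [[0.7, -0.378, -0.814, 0.134, 0, 0, -0.137], [0.7, -0.378, -0.814, 0.134, 0, 0, -0.137], [0.7, -0.378, -0.814, 0.134, 0, 0, -0.137], [0.7, -0.378, -0.814, 0.134, 0, 0, -0.137], [0.7, -0.378, -0.814, 0.134, 0, 0, -0.137], [0.7, -0.378, -0.814, 0.134, 0, 0, -0.137], [0.7, -0.378, -0.814, 0.134, 0, 0, -0.137], [0.7, -0.378, -0.814, 0.134, 0, 0, -0.137], [0.7, -0.378, -0.814, 0.134, 0, 0, -0.137], [0.7, -0.378, -0.814, 0.134, 0, 0, -0.137], [0.7, -0.378, -0.814, 0.134, 0, 0, -0.137]]

```text
t: 2.12
tcp_pos: [0.4301, -0.0489, 0.1602]
eef_rot: [0.068, -3.141, -0.001]
wrist_force: [0.3, 0.0, 0.1]
opening: 0.0601
grip_force: 0.0
```

>>> move_arm:
  moves:
    - [[0.7, 0.012, -0.299, 0.066, 0, 0, 0], [0.7, 0.012, -0.299, 0.066, 0, 0, 0], [0.7, 0.012, -0.299, 0.066, 0, 0, 0], [0.7, 0.012, -0.299, 0.066, 0, 0, 0], [0.7, 0.012, -0.299, 0.066, 0, 0, 0], [0.7, 0.012, -0.299, 0.066, 0, 0, 0]]

```text
t: 2.62
tcp_pos: [0.4303, -0.1387, 0.1406]
eef_rot: [-0.067, 3.141, 0.001]
wrist_force: [-0.3, 0.2, 0.3]
opening: 0.0599
grip_force: 0.0
```

```bash
python3 - <<'E'
from h import *
json.dump([.4302,-.1388,.1406,92.4],open("cmd.json","w"))
plan((.4292,-.140,.085,92.3))
E
```

```text
-> (0.4292, -0.14, 0.085, 92.3) [0.003, -0.004, 0.185] turn z 0.001
```

>>> move_arm:
  moves:
    - [[0.7, 0.003, -0.004, 0.185, 0, 0, 0.001], [0.7, 0.003, -0.004, 0.185, 0, 0, 0.001], [0.7, 0.003, -0.004, 0.185, 0, 0, 0.001], [0.7, 0.003, -0.004, 0.185, 0, 0, 0.001]]

```text
t: 2.95
tcp_pos: [0.4289, -0.14, 0.0847]
eef_rot: [0.065, -3.14, -0.002]
wrist_force: [0.7, 0.1, 0.3]
opening: 0.0596
grip_force: 0.0
```

```bash
python3 - <<'E'
from h import *
snap("side","s2.png",(185,175,305,275),6.5)
o=bot.observe();print(o["tcp_pos"])
q=w2px("side",o["tcp_pos"]); print((q-[185,175]+.5)*6.5-.5)
q=w2px("side",[.4292,-.14,.064]); print((q-[185,175]+.5)*6.5-.5)
E
```

```text
[ 0.42992469 -0.1407756   0.08588688]
[358.46919551 454.5992025 ]
[358.58200649 496.5417341 ]
```

View pics/s2.png

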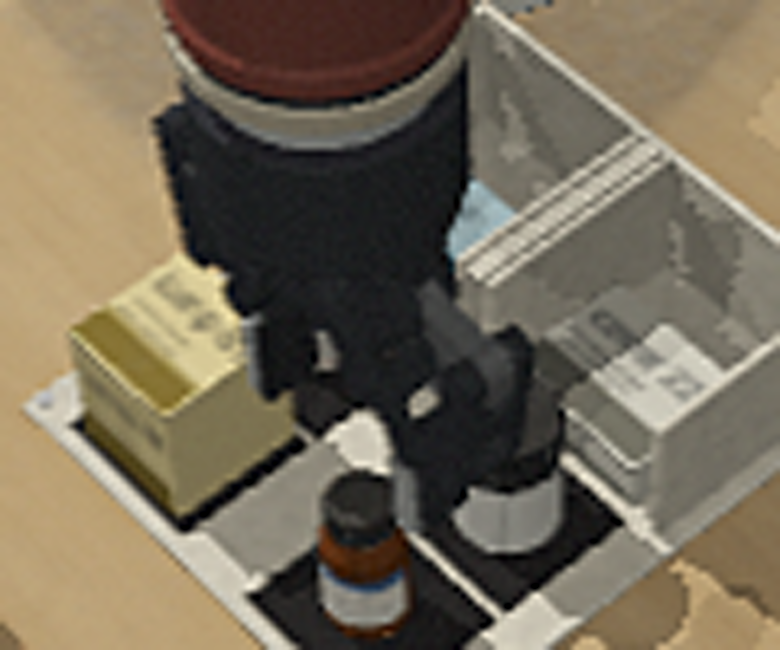

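The gripper is straddling the oil bottle (cap at crop (362,495), predicted (359,497)), with the fingertips about symmetric on either side. I'll descend and grip.

```bash
python3 - <<'E'
from h import *
plan((.4292,-.140,.013,92.3),(.4292,-.140,.15,92.3),(.425,-.29,.15,92.3),(.432,-.435,.15,92.3),(.432,-.435,.015,92.3))
E
```

```text
-> (0.4292, -0.14, 0.013, 92.3) [0.0, 0.0, 0.24] turn z 0.0
-> (0.4292, -0.14, 0.15, 92.3) [0.0, 0.0, -0.456] turn z 0.0
-> (0.425, -0.29, 0.15, 92.3) [0.035, -0.499, -0.0] turn z 0.0
-> (0.432, -0.435, 0.15, 92.3) [-0.004, -0.484, -0.0] turn z 0.0
-> (0.432, -0.435, 0.015, 92.3) [-0.0, 0.0, 0.45] turn z 0.0
```

>>> move_arm:
  moves:
    - [[0.7, 0, 0, 0.12, 0, 0, 0], [0.7, 0, 0, 0.24, 0, 0, 0], [0.7, 0, 0, 0.24, 0, 0, 0], [0.7, 0, 0, 0.24, 0, 0, 0], [0, 0, 0, 0.24, 0, 0, 0], [0, 0, 0, 0.24, 0, 0, 0], [0, 0, 0, 0.24, 0, 0, 0], [0, 0, 0, 0.24, 0, 0, 0], [0, 0, 0, 0.24, 0, 0, 0], [0, 0, 0, 0.24, 0, 0, 0], [0, 0, 0, 0.24, 0, 0, 0], [0, 0, 0, 0.24, 0, 0, 0]]

```text
t: 4.0
tcp_pos: [0.4316, -0.1427, 0.0159]
eef_rot: [-0.061, 3.136, -0.004]
wrist_force: [-1.0, 0.9, 6.7]
opening: 0.0267
grip_force: 58.6
```

>>> move_arm:
  moves:
    - [[0, 0, 0, -0.05, 0, 0, 0], [0, 0, 0, -0.1, 0, 0, 0], [0, 0, 0, -0.2, 0, 0, 0], [0, 0, 0, -0.456, 0, 0, 0], [0, 0, 0, -0.456, 0, 0, 0], [0, 0, 0, -0.456, 0, 0, 0], [0, 0, 0, -0.456, 0, 0, 0]]

```text
t: 4.58
tcp_pos: [0.4318, -0.1429, 0.1542]
eef_rot: [-0.062, 3.133, -0.007]
wrist_force: [0.6, -0.3, -1.3]
opening: 0.0272
grip_force: 59.0
```

```bash
python3 - <<'E'
from h import *
snap("side","s3.png",(180,115,330,235),5)
o=bot.observe();print(o["tcp_pos"],o["wrist_force"],o["opening"])
E
```

```text
[ 0.43027473 -0.14209249  0.15182414] [-0.69669647  0.94289171 -1.14286034] 0.026747089796657478
```

View pics/s3.png

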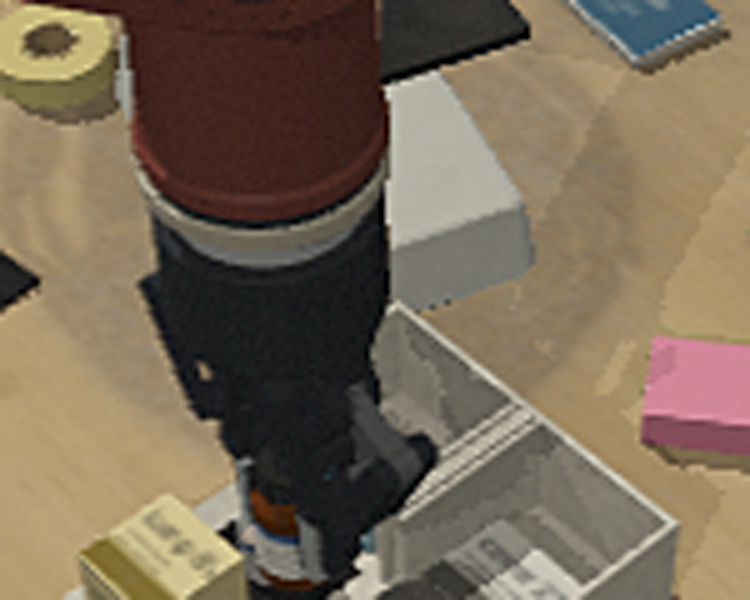

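Bottle held upright at (285,540). I'll carry it to the tray.

>>> move_arm:
  moves:
    - [[0, 0.018, -0.25, 0, 0, 0, 0], [0, 0.035, -0.499, 0, 0, 0, 0], [0, 0.035, -0.499, 0, 0, 0, 0], [0, 0.035, -0.499, 0, 0, 0, 0], [0, 0.035, -0.499, 0, 0, 0, 0], [0, 0.035, -0.499, 0, 0, 0, 0]]

```text
t: 5.13
tcp_pos: [0.4234, -0.2919, 0.1481]
eef_rot: [0.057, -3.139, -0.004]
wrist_force: [-0.6, 0.0, -0.6]
opening: 0.0267
grip_force: 59.2
```

>>> move_arm:
  moves:
    - [[0, 0, -0.25, 0, 0, 0, 0], [0, -0.004, -0.484, 0, 0, 0, 0], [0, -0.004, -0.484, 0, 0, 0, 0], [0, -0.004, -0.484, 0, 0, 0, 0], [0, -0.004, -0.484, 0, 0, 0, 0], [0, -0.004, -0.484, 0, 0, 0, 0], [0, -0.004, -0.484, 0.1, 0, 0, 0], [0, -0.004, -0.484, 0.25, 0, 0, 0], [0, -0.004, -0.484, 0.38, 0, 0, 0], [0, -0.004, -0.484, 0.38, 0, 0, 0]]

```text
t: 5.97
tcp_pos: [0.4271, -0.4279, 0.0259]
eef_rot: [0.064, -3.131, -0.023]
wrist_force: [-0.9, 2.3, -2.3]
opening: 0.0266
grip_force: 59.3
```

```bash
python3 - <<'E'
from h import *
o=bot.observe();print(o["tcp_pos"],o["wrist_force"],o["joints"])
snap("side","s4.png",(255,195,455,345),4)
E
```

```text
[ 0.42711155 -0.42788084  0.02586669] [-0.93890148  2.31936109 -2.29382483] [-9.16915177e-01  4.10352900e-01  1.70559874e+00  4.95867360e-04
  1.04336171e+00 -2.52898368e+00]
```

View pics/s4.png

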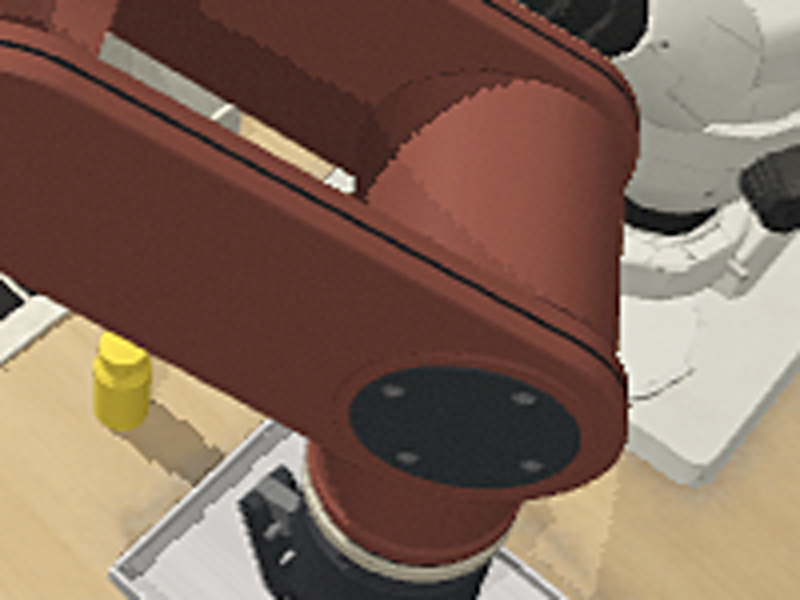

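The j6 seems clamped near its limit here (-2.53, slight tilt). I'll back up and turn the tool 12° away from the limit.

>>> move_arm:
  moves:
    - [[0, 0, 0, -0.1, 0, 0, 0.05], [0, 0, 0, -0.2, 0, 0, 0.15], [0, 0, 0, -0.2, 0, 0, 0.17], [0, 0, 0, -0.2, 0, 0, 0.17], [0, 0, 0, -0.2, 0, 0, 0.17], [0, 0, 0, -0.2, 0, 0, 0.17]]

```text
t: 6.52
tcp_pos: [0.4316, -0.4358, 0.0964]
eef_rot: [0.353, 3.122, 0.0]
wrist_force: [-0.1, 0.4, -0.8]
opening: 0.0269
grip_force: 59.3
```

```bash
cat >> h.py <<'E'
def obs():
    o=bot.observe(); R=cv2.Rodrigues(o["eef_rot"])[0]
    print("tcp",o["tcp_pos"].round(4),"yaw %.2f"%np.degrees(np.arctan2(R[1,1],R[0,1])),"z",R[:,2].round(3),"F",o["wrist_force"].round(1),"j",o["joints"].round(3),"op %.4f"%o["opening"],"t",o["t"]); return o
E
python3 - <<'E'
from h import *
obs(); print(load())
E
```

```text
tcp [ 0.4316 -0.4358  0.0964] yaw 77.11 z [ 0.  0. -1.] F [-0.1  0.4 -0.8] j [-0.919  0.321  1.671  0.     1.15  -2.265] op 0.0269 t 6.5167
[0.4319448913772094, -0.4350718400554963, 0.014900000000000024, 92.31]
```

```bash
python3 - <<'E'
from h import *
json.dump([.43195,-.43507,.096,77.0],open("cmd.json","w"))
plan((.43195,-.43507,.0126,77.0))
E
```

```text
-> (0.43195, -0.43507, 0.0126, 77.0) [0.0, 0.0, 0.278] turn z -0.0
```

>>> move_arm:
  moves:
    - [[0, 0, 0, 0.1, 0, 0, 0], [0, 0, 0, 0.2, 0, 0, 0], [0, 0, 0, 0.25, 0, 0, 0], [0, 0, 0, 0.278, 0, 0, 0], [0, 0, 0, 0.278, 0, 0, 0], [0, 0, 0, 0.278, 0, 0, 0]]

```text
t: 7.02
tcp_pos: [0.4311, -0.4356, 0.0137]
eef_rot: [-0.354, -3.119, -0.003]
wrist_force: [-4.5, 6.0, 16.1]
opening: 0.0265
grip_force: 60.7
```

```bash
python3 - <<'E'
from h import *
obs()
E
```

```text
tcp [ 0.4311 -0.4356  0.0137] yaw 77.06 z [-0.002  0.002 -1.   ] F [-4.5  6.  16.1] j [-0.919  0.435  1.699 -0.     1.011 -2.264] op 0.0265 t 7.0167
```

>>> move_arm:
  moves:
    - [[0.5, 0, 0, -0.003, 0, 0, 0], [0.5, 0, 0, -0.003, 0, 0, 0], [0.5, 0, 0, -0.003, 0, 0, 0], [0.5, 0, 0, -0.003, 0, 0, 0], [0.5, 0, 0, -0.1, 0, 0, 0], [0.5, 0, 0, -0.25, 0, 0, 0], [0.7, 0, 0, -0.458, 0, 0, 0], [0.7, 0, 0, -0.458, 0, 0, 0], [0.7, 0, 0, -0.458, 0, 0, 0]]

```text
t: 7.77
tcp_pos: [0.4343, -0.44, 0.1574]
eef_rot: [0.355, 3.113, -0.013]
wrist_force: [1.2, -1.4, 0.5]
opening: 0.0599
grip_force: 0.0
```

```bash
python3 - <<'E'
from h import *
obs()
c=load(); c[2]+=.458*.3; json.dump(c,open("cmd.json","w"))
plan((.425,-.28,.15,92.3),(.486,-.140,.15,92.3),(.486,-.140,.013,92.3))
snap("side","s5.png",(255,245,415,365),5)
E
```

```text
tcp [ 0.4343 -0.44    0.1574] yaw 76.97 z [ 0.007 -0.009 -1.   ] F [ 1.2 -1.4  0.5] j [-0.919  0.256  1.627  0.     1.247 -2.263] op 0.0599 t 7.7667
-> (0.425, -0.28, 0.15, 92.3) [0.139, 0.498, -0.0] turn z -0.17
-> (0.486, -0.14, 0.15, 92.3) [-0.222, 0.459, -0.0] turn z -0.0
-> (0.486, -0.14, 0.013, 92.3) [-0.0, -0.0, 0.457] turn z -0.0
```

View pics/s5.png

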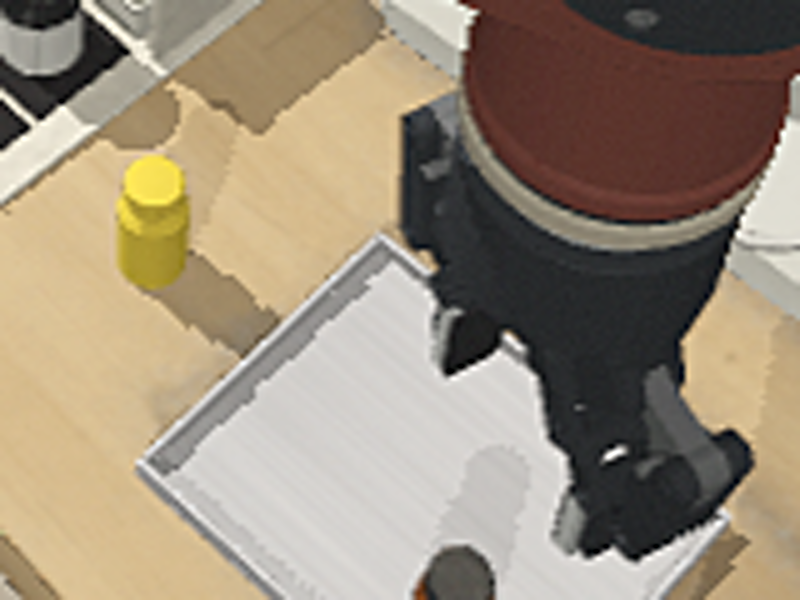

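The bottle stands upright in the tray at crop (455,580). Next is the can.

>>> move_arm:
  moves:
    - [[0.7, 0.139, 0.498, 0, 0, 0, -0.17], [0.7, 0.139, 0.498, 0, 0, 0, -0.17], [0.7, 0.139, 0.498, 0, 0, 0, -0.17], [0.7, 0.139, 0.498, 0, 0, 0, -0.17], [0.7, 0.139, 0.498, 0, 0, 0, -0.17], [0.7, 0.139, 0.498, 0, 0, 0, -0.17], [0.7, 0.139, 0.498, 0, 0, 0, -0.17]]

```text
t: 8.4
tcp_pos: [0.4244, -0.2816, 0.1488]
eef_rot: [0.063, -3.14, -0.001]
wrist_force: [0.6, 0.2, 0.2]
opening: 0.0598
grip_force: 0.0
```

>>> move_arm:
  moves:
    - [[0.7, -0.222, 0.459, 0, 0, 0, 0], [0.7, -0.222, 0.459, 0, 0, 0, 0], [0.7, -0.222, 0.459, 0, 0, 0, 0], [0.7, -0.222, 0.459, 0, 0, 0, 0], [0.7, -0.222, 0.459, 0, 0, 0, 0], [0.7, -0.222, 0.459, 0, 0, 0, 0], [0.7, -0.222, 0.459, 0, 0, 0, 0], [0.7, -0.222, 0.459, 0, 0, 0, 0]]

```text
t: 9.07
tcp_pos: [0.4855, -0.1429, 0.1494]
eef_rot: [0.059, -3.14, 0.0]
wrist_force: [0.8, 0.3, -0.6]
opening: 0.0597
grip_force: 0.0
```

```bash
python3 - <<'E'
from h import *
obs()
E
```

```text
tcp [ 0.4855 -0.1429  0.1494] yaw 92.15 z [-0.001 -0.    -1.   ] F [ 0.8  0.3 -0.6] j [-0.442  0.012  1.914 -0.     1.216 -2.05 ] op 0.0597 t 9.0667
```

>>> move_arm:
  moves:
    - [[0.7, 0, 0, 0, 0, 0, 0], [0.7, 0, 0, 0, 0, 0, 0]]

```text
t: 9.23
tcp_pos: [0.4855, -0.1426, 0.1496]
eef_rot: [0.059, -3.141, 0.0]
wrist_force: [0.3, 0.4, -0.0]
opening: 0.0596
grip_force: 0.0
```

>>> move_arm:
  moves:
    - [[0.7, 0, 0, 0.15, 0, 0, 0], [0.7, 0, 0, 0.227, 0, 0, 0], [0.7, 0, 0, 0.227, 0, 0, 0], [0.7, 0, 0, 0.227, 0, 0, 0]]

```text
t: 9.57
tcp_pos: [0.4842, -0.1413, 0.0804]
eef_rot: [0.06, -3.137, -0.003]
wrist_force: [0.7, -0.2, 1.0]
opening: 0.0598
grip_force: 0.0
```

```bash
python3 - <<'E'
from h import *
obs()
snap("side","s6.png",(190,145,310,235),6.5)
snap("top","t6.png",(270,220,340,270),10)
o=obs()
for P in (o["tcp_pos"],[.486,-.140,.082],[.486,-.14,.058]):
  q=w2px("side",P); print((q-[190,145]+.5)*6.5-.5)
E
```

```text
tcp [ 0.4842 -0.1413  0.0804] yaw 92.20 z [-0.004  0.002 -1.   ] F [ 0.7 -0.2  1. ] j [-0.44   0.103  1.962 -0.     1.08  -2.049] op 0.0598 t 9.5667
tcp [ 0.4868 -0.1422  0.0833] yaw 92.22 z [ 0.002 -0.001 -1.   ] F [ 0.  -0.2  0.8] j [-0.44   0.101  1.959 -0.     1.08  -2.049] op 0.0598 t 9.6667
[474.81876152 560.68966861]
[468.18065353 560.24608089]
[469.35791966 606.92266705]
```

View pics/s6.png

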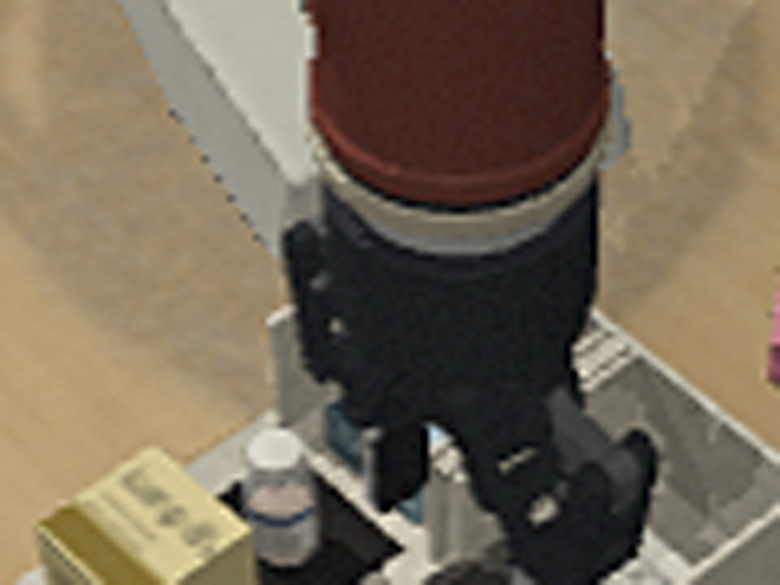

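```bash
python3 - <<'E'
from h import *
json.dump([.4857,-.1421,.082,92.2],open("cmd.json","w"))
plan((.4857,-.140,.014,92.2),(.4857,-.140,.15,92.2),(.424,-.28,.15,77),(.428,-.350,.15,77),(.428,-.35,.013,77))
E
```

```text
-> (0.4857, -0.14, 0.014, 92.2) [-0.0, 0.007, 0.227] turn z -0.0
-> (0.4857, -0.14, 0.15, 92.2) [-0.0, -0.0, -0.454] turn z -0.0
-> (0.424, -0.28, 0.15, 77) [0.223, -0.458, 0.0] turn z 0.169
-> (0.428, -0.35, 0.15, 77) [-0.065, -0.225, 0.0] turn z -0.0
-> (0.428, -0.35, 0.013, 77) [-0.0, 0.0, 0.457] turn z -0.0
```

>>> move_arm:
  moves:
    - [[0.7, 0, 0.007, 0.08, 0, 0, 0], [0.7, 0, 0.007, 0.16, 0, 0, 0], [0.7, 0, 0.007, 0.227, 0, 0, 0], [0.7, 0, 0.007, 0.227, 0, 0, 0], [0.7, 0, 0.007, 0.227, 0, 0, 0], [0.7, 0, 0.007, 0.227, 0, 0, 0]]

```text
t: 10.17
tcp_pos: [0.4875, -0.1401, 0.0158]
eef_rot: [-0.062, 3.138, -0.002]
wrist_force: [0.6, -0.4, 0.3]
opening: 0.0599
grip_force: 0.0
```

>>> move_arm:
  moves:
    - [[0, 0, 0, 0, 0, 0, 0], [0, 0, 0, 0, 0, 0, 0], [0, 0, 0, 0, 0, 0, 0], [0, 0, 0, 0, 0, 0, 0], [0, 0, 0, 0, 0, 0, 0], [0, 0, 0, 0, 0, 0, 0], [0, 0, 0, 0, 0, 0, 0]]

```text
t: 10.75
tcp_pos: [0.4873, -0.1401, 0.0157]
eef_rot: [-0.062, 3.138, -0.003]
wrist_force: [-1.7, -0.9, 6.0]
opening: 0.0367
grip_force: 59.1
```

>>> move_arm:
  moves:
    - [[0, 0, 0, -0.05, 0, 0, 0], [0, 0, 0, -0.15, 0, 0, 0], [0, 0, 0, -0.3, 0, 0, 0], [0, 0, 0, -0.454, 0, 0, 0], [0, 0, 0, -0.454, 0, 0, 0], [0, 0, 0, -0.454, 0, 0, 0]]

```text
t: 11.25
tcp_pos: [0.4888, -0.1407, 0.155]
eef_rot: [-0.062, 3.132, -0.007]
wrist_force: [-0.6, -0.1, -0.8]
opening: 0.037
grip_force: 60.3
```

>>> move_arm:
  moves:
    - [[0, 0.05, -0.1, 0, 0, 0, 0.04], [0, 0.12, -0.25, 0, 0, 0, 0.1], [0, 0.223, -0.458, 0, 0, 0, 0.169], [0, 0.223, -0.458, 0, 0, 0, 0.169], [0, 0.223, -0.458, 0, 0, 0, 0.169], [0, 0.223, -0.458, 0, 0, 0, 0.169], [0, 0.223, -0.458, 0, 0, 0, 0.169]]

```text
t: 11.83
tcp_pos: [0.4234, -0.2783, 0.1481]
eef_rot: [-0.356, -3.119, -0.003]
wrist_force: [0.4, 0.2, -1.9]
opening: 0.0374
grip_force: 60.6
```

>>> move_arm:
  moves:
    - [[0, -0.03, -0.1, 0, 0, 0, 0], [0, -0.065, -0.225, 0, 0, 0, 0], [0, -0.065, -0.225, 0, 0, 0, 0], [0, -0.065, -0.225, 0.1, 0, 0, 0], [0, -0.065, -0.225, 0.2, 0, 0, 0], [0, -0.065, -0.225, 0.3, 0, 0, 0], [0, -0.065, -0.225, 0.38, 0, 0, 0], [0, -0.065, -0.225, 0.44, 0, 0, 0], [0, -0.065, -0.225, 0.44, 0, 0, 0], [0, -0.065, -0.225, 0.44, 0, 0, 0]]

```text
t: 12.67
tcp_pos: [0.428, -0.347, 0.0163]
eef_rot: [-0.351, -3.119, -0.004]
wrist_force: [0.3, 0.3, -1.1]
opening: 0.0371
grip_force: 59.9
```

```bash
python3 - <<'E'
from h import *
obs()
E
```

```text
tcp [ 0.428  -0.347   0.0163] yaw 77.16 z [-0.002  0.003 -1.   ] F [ 0.3  0.3 -1.1] j [-0.825  0.308  1.865  0.     0.973 -2.171] op 0.0371 t 12.6667
```

>>> move_arm:
  moves:
    - [[0, 0, 0, 0.008, 0, 0, 0], [0, 0, 0, 0.015, 0, 0, 0], [0, 0, 0, 0.015, 0, 0, 0], [0.6, 0, 0, 0.015, 0, 0, 0], [0.6, 0, 0, 0.015, 0, 0, 0], [0.6, 0, 0, 0.015, 0, 0, 0], [0.6, 0, 0, 0.015, 0, 0, 0], [0.6, 0, 0, -0.05, 0, 0, 0], [0.6, 0, 0, -0.2, 0, 0, 0], [0.9, 0, 0, -0.44, 0, 0, 0], [0.9, 0, 0, -0.44, 0, 0, 0], [0.9, 0, 0, -0.44, 0, 0, 0]]

```text
t: 13.67
tcp_pos: [0.4317, -0.3533, 0.1587]
eef_rot: [0.353, 3.111, -0.015]
wrist_force: [0.4, -0.7, 0.6]
opening: 0.0769
grip_force: 0.0
```

```bash
python3 - <<'E'
from h import *
obs()
json.dump([.428,-.350,.150,77],open("cmd.json","w"))
plan((.42,-.28,.16,50),(.50,-.14,.16,2.3),(.5405,-.1365,.15,2.3))
E
```

```text
tcp [ 0.4317 -0.3533  0.1587] yaw 77.04 z [ 0.01 -0.01 -1.  ] F [ 0.4 -0.7  0.6] j [-0.827  0.113  1.788  0.     1.226 -2.172] op 0.0769 t 13.6667
-> (0.42, -0.28, 0.16, 50) [0.078, 0.221, -0.033] turn z 0.3
-> (0.5, -0.14, 0.16, 2.3) [0.096, 0.529, -0.0] turn z 0.53
-> (0.5405, -0.1365, 0.15, 2.3) [0.006, 0.135, 0.033] turn z -0.0
```

>>> move_arm:
  moves:
    - [[0.8, 0.078, 0.221, -0.033, 0, 0, 0.1], [0.8, 0.078, 0.221, -0.033, 0, 0, 0.2], [0.8, 0.078, 0.221, -0.033, 0, 0, 0.3], [0.8, 0.078, 0.221, -0.033, 0, 0, 0.3], [0.8, 0.078, 0.221, -0.033, 0, 0, 0.3], [0.8, 0.078, 0.221, -0.033, 0, 0, 0.3]]

```text
t: 14.17
tcp_pos: [0.4202, -0.2796, 0.1597]
eef_rot: [1.069, 2.954, -0.0]
wrist_force: [-0.5, 0.1, -0.2]
opening: 0.0682
grip_force: 0.0
```

>>> move_arm:
  moves:
    - [[0.8, 0.02, 0.1, 0, 0, 0, 0.08], [0.8, 0.04, 0.2, 0, 0, 0, 0.16], [0.8, 0.06, 0.3, 0, 0, 0, 0.24], [0.8, 0.08, 0.4, 0, 0, 0, 0.32], [0.8, 0.096, 0.529, 0, 0, 0, 0.4], [0.8, 0.096, 0.529, 0, 0, 0, 0.48], [0.8, 0.096, 0.529, 0, 0, 0, 0.53], [0.8, 0.096, 0.529, 0, 0, 0, 0.53], [0.8, 0.096, 0.529, 0, 0, 0, 0.53], [0.8, 0.096, 0.529, 0, 0, 0, 0.53], [0.8, 0.096, 0.529, 0, 0, 0, 0.53]]

```text
t: 15.08
tcp_pos: [0.4998, -0.1399, 0.1595]
eef_rot: [-2.173, -2.268, 0.0]
wrist_force: [-0.2, -0.1, -0.8]
opening: 0.0686
grip_force: 0.0
```

>>> move_arm:
  moves:
    - [[0.8, 0.006, 0.125, 0.1, 0, 0, 0], [0.8, 0.006, 0.125, 0.2, 0, 0, 0], [0.8, 0.006, 0.125, 0.233, 0, 0, 0], [0.8, 0.006, 0.125, 0.233, 0, 0, 0], [0.8, 0.006, 0.125, 0.233, 0, 0, 0]]

```text
t: 15.5
tcp_pos: [0.5364, -0.1361, 0.0893]
eef_rot: [-2.174, -2.265, 0.002]
wrist_force: [0.1, 0.1, 0.2]
opening: 0.0688
grip_force: 0.0
```

```bash
python3 - <<'E'
from h import *
o=obs()
json.dump([.5375,-.1365,.090,2.3],open("cmd.json","w"))
snap("top","t7.png",(270,190,350,250),10)
q=w2px("top",o["tcp_pos"]); print((q-[270,190]+.5)*10-.5)
E
```

```text
tcp [ 0.5364 -0.1361  0.0893] yaw 2.36 z [-0.002  0.001 -1.   ] F [0.1 0.1 0.2] j [-0.391  0.2    1.833 -0.     1.111 -0.432] op 0.0688 t 15.5
[383.53503477 319.16914832]
```

View pics/t7.png

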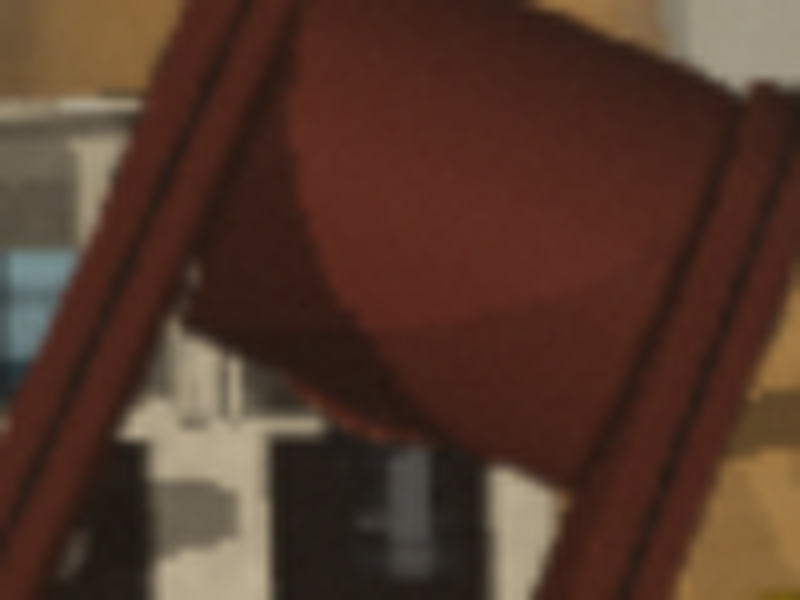

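The arm hides the bay from above. I'll descend in steps, watching the force.

>>> move_arm:
  moves:
    - [[0.8, 0, 0, 0.06, 0, 0, 0], [0.8, 0, 0, 0.12, 0, 0, 0], [0.8, 0, 0, 0.17, 0, 0, 0], [0.8, 0, 0, 0.2, 0, 0, 0], [0.8, 0, 0, 0.2, 0, 0, 0]]

```text
t: 15.97
tcp_pos: [0.5367, -0.136, 0.0293]
eef_rot: [-2.175, -2.266, 0.001]
wrist_force: [-0.8, -0.6, 0.2]
opening: 0.0681
grip_force: 0.0
```

```bash
python3 - <<'E'
from h import *
o=obs()
snap("side","s7.png",(210,130,330,220),6.5)
E
```

```text
tcp [ 0.5367 -0.136   0.0293] yaw 2.34 z [-0.001  0.    -1.   ] F [-0.8 -0.6  0.2] j [-0.391  0.29   1.857 -0.     0.996 -0.431] op 0.0681 t 15.9667
```

View pics/s7.png

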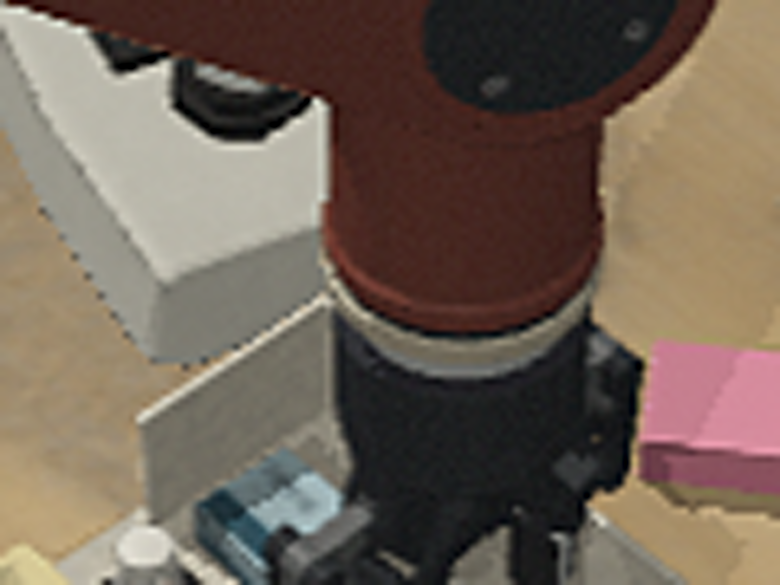

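The gripper is inside the bay above the box and no force shows. I'll go down the rest of the way and close.

>>> move_arm:
  moves:
    - [[0.8, 0, 0, 0.03, 0, 0, 0], [0.8, 0, 0, 0.055, 0, 0, 0], [0.8, 0, 0, 0.075, 0, 0, 0], [0.8, 0, 0, 0.075, 0, 0, 0]]

```text
t: 16.35
tcp_pos: [0.5385, -0.1364, 0.0086]
eef_rot: [2.174, 2.265, 0.001]
wrist_force: [-6.1, 1.4, 11.6]
opening: 0.0682
grip_force: 6.4
```

>>> move_arm:
  moves:
    - [[0.7, 0, 0, 0, 0, 0, 0], [0.65, 0, 0, 0, 0, 0, 0], [0.6, 0, 0, 0, 0, 0, 0], [0, 0, 0, 0, 0, 0, 0], [0, 0, 0, 0, 0, 0, 0], [0, 0, 0, 0, 0, 0, 0], [0, 0, 0, 0, 0, 0, 0], [0, 0, 0, 0, 0, 0, 0]]

```text
t: 17.02
tcp_pos: [0.5381, -0.1363, 0.0079]
eef_rot: [2.175, 2.265, 0.001]
wrist_force: [0.5, 0.3, 7.0]
opening: 0.0489
grip_force: 63.6
```

```bash
python3 - <<'E'
from h import *
json.dump([.5378,-.1364,.0078,2.3],open("cmd.json","w"))
plan((.5378,-.1364,.13,2.3),(.44,-.05,.13,2.3),(.4463,.2171,.13,7.1),(.4463,.2171,.009,7.1))
E
```

```text
-> (0.5378, -0.1364, 0.13, 2.3) [0.0, 0.0, -0.407] turn z -0.0
-> (0.44, -0.05, 0.13, 2.3) [0.301, -0.314, -0.0] turn z -0.0
-> (0.4463, 0.2171, 0.13, 7.1) [0.889, 0.057, -0.0] turn z -0.053
-> (0.4463, 0.2171, 0.009, 7.1) [-0.0, -0.0, 0.403] turn z -0.0
```

>>> move_arm:
  moves:
    - [[0, 0, 0, -0.05, 0, 0, 0], [0, 0, 0, -0.15, 0, 0, 0], [0, 0, 0, -0.3, 0, 0, 0], [0, 0, 0, -0.407, 0, 0, 0], [0, 0, 0, -0.407, 0, 0, 0], [0, 0, 0, -0.407, 0, 0, 0]]

```text
t: 17.52
tcp_pos: [0.5389, -0.1367, 0.1316]
eef_rot: [2.172, 2.263, 0.003]
wrist_force: [-0.4, 0.5, -0.7]
opening: 0.0489
grip_force: 62.8
```

>>> move_arm:
  moves:
    - [[0, 0.1, -0.1, 0, 0, 0, 0], [0, 0.2, -0.2, 0, 0, 0, 0], [0, 0.301, -0.314, 0, 0, 0, 0], [0, 0.301, -0.314, 0, 0, 0, 0], [0, 0.301, -0.314, 0, 0, 0, 0], [0, 0.301, -0.314, 0, 0, 0, 0]]

```text
t: 18.02
tcp_pos: [0.4392, -0.0495, 0.1283]
eef_rot: [-2.174, -2.267, 0.001]
wrist_force: [0.5, 0.6, -0.1]
opening: 0.0487
grip_force: 62.7
```

>>> move_arm:
  moves:
    - [[0, 0.1, 0.006, 0, 0, 0, 0], [0, 0.2, 0.012, 0, 0, 0, -0.01], [0, 0.32, 0.02, 0, 0, 0, -0.02], [0, 0.44, 0.028, 0, 0, 0, -0.03], [0, 0.56, 0.036, 0, 0, 0, -0.04], [0, 0.68, 0.044, 0, 0, 0, -0.053], [0, 0.8, 0.052, 0, 0, 0, -0.053], [0, 0.889, 0.057, 0, 0, 0, -0.053], [0, 0.889, 0.057, 0, 0, 0, -0.053], [0, 0.889, 0.057, 0, 0, 0, -0.053], [0, 0.889, 0.057, 0, 0, 0, -0.053]]

```text
t: 18.93
tcp_pos: [0.4465, 0.2169, 0.1287]
eef_rot: [-2.079, -2.355, 0.002]
wrist_force: [0.5, 1.0, -1.5]
opening: 0.0489
grip_force: 62.7
```

>>> move_arm:
  moves:
    - [[0, 0, 0, 0.1, 0, 0, 0], [0, 0, 0, 0.2, 0, 0, 0], [0, 0, 0, 0.3, 0, 0, 0], [0, 0, 0, 0.36, 0, 0, 0], [0, 0, 0, 0.38, 0, 0, 0], [0, 0, 0, 0.39, 0, 0, 0], [0, 0, 0, 0.39, 0, 0, 0]]

```text
t: 19.52
tcp_pos: [0.4464, 0.2167, 0.0124]
eef_rot: [2.081, 2.353, -0.0]
wrist_force: [-0.1, -0.5, -0.3]
opening: 0.0485
grip_force: 62.7
```

```bash
python3 - <<'E'
from h import *
o=obs()
E
```

```text
tcp [0.4464 0.2167 0.0124] yaw 7.03 z [-0. -0. -1.] F [-0.1 -0.5 -0.3] j [ 0.293  0.199  2.01  -0.     0.933  0.17 ] op 0.0485 t 19.5167
```

>>> move_arm:
  moves:
    - [[0, 0, 0, 0.008, 0, 0, 0], [0, 0, 0, 0.015, 0, 0, 0], [0, 0, 0, 0.015, 0, 0, 0], [0.75, 0, 0, 0.013, 0, 0, 0], [0.75, 0, 0, 0.01, 0, 0, 0], [0.75, 0, 0, 0.01, 0, 0, 0], [0.75, 0, 0, 0.01, 0, 0, 0], [0.75, 0, 0, -0.05, 0, 0, 0], [0.75, 0, 0, -0.2, 0, 0, 0], [0.75, 0, 0, -0.45, 0, 0, 0], [0.75, 0, 0, -0.45, 0, 0, 0], [0.75, 0, 0, -0.45, 0, 0, 0]]

```text
t: 20.52
tcp_pos: [0.4509, 0.2192, 0.156]
eef_rot: [2.074, 2.35, 0.019]
wrist_force: [1.5, 1.4, 0.3]
opening: 0.0643
grip_force: 0.0
```

```bash
python3 - <<'E'
from h import *
obs()
json.dump([.4463,.2171,.1478,7.1],open("cmd.json","w"))
plan((.40,-.05,.15,40),(.42,-.27,.15,77),(.428,-.350,.15,77),)
E
```

```text
tcp [0.4509 0.2192 0.156 ] yaw 7.13 z [ 0.014  0.004 -1.   ] F [1.5 1.4 0.3] j [ 0.295 -0.02   1.932  0.     1.215  0.171] op 0.0643 t 20.5167
-> (0.4, -0.05, 0.15, 40) [-0.864, -0.263, -0.007] turn z -0.366
-> (0.42, -0.27, 0.15, 77) [-0.605, -0.421, -0.0] turn z -0.411
-> (0.428, -0.35, 0.15, 77) [-0.085, -0.254, -0.0] turn z 0.0
```

>>> move_arm:
  moves:
    - [[0.7, -0.864, -0.263, -0.007, 0, 0, -0.366], [0.7, -0.864, -0.263, -0.007, 0, 0, -0.366], [0.7, -0.864, -0.263, -0.007, 0, 0, -0.366], [0.7, -0.864, -0.263, -0.007, 0, 0, -0.366], [0.7, -0.864, -0.263, -0.007, 0, 0, -0.366], [0.7, -0.864, -0.263, -0.007, 0, 0, -0.366], [0.7, -0.864, -0.263, -0.007, 0, 0, -0.366], [0.7, -0.864, -0.263, -0.007, 0, 0, -0.366], [0.7, -0.864, -0.263, -0.007, 0, 0, -0.366], [0.7, -0.864, -0.263, -0.007, 0, 0, -0.366], [0.7, -0.864, -0.263, -0.007, 0, 0, -0.366]]

```text
t: 21.43
tcp_pos: [0.3997, -0.0485, 0.1493]
eef_rot: [-1.326, -2.848, -0.001]
wrist_force: [0.6, 0.1, -0.4]
opening: 0.0598
grip_force: 0.0
```

>>> move_arm:
  moves:
    - [[0.7, -0.605, -0.421, 0, 0, 0, -0.411], [0.7, -0.605, -0.421, 0, 0, 0, -0.411], [0.7, -0.605, -0.421, 0, 0, 0, -0.411], [0.7, -0.605, -0.421, 0, 0, 0, -0.411], [0.7, -0.605, -0.421, 0, 0, 0, -0.411], [0.7, -0.605, -0.421, 0, 0, 0, -0.411], [0.7, -0.605, -0.421, 0, 0, 0, -0.411], [0.7, -0.605, -0.421, 0, 0, 0, -0.411], [0.7, -0.605, -0.421, 0, 0, 0, -0.411], [0.7, -0.605, -0.421, 0, 0, 0, -0.411]]

```text
t: 22.27
tcp_pos: [0.4201, -0.2676, 0.149]
eef_rot: [-0.351, -3.121, -0.002]
wrist_force: [0.7, -0.0, 0.2]
opening: 0.0596
grip_force: 0.0
```

>>> move_arm:
  moves:
    - [[0.7, -0.085, -0.254, 0, 0, 0, 0], [0.7, -0.085, -0.254, 0, 0, 0, 0], [0.7, -0.085, -0.254, 0, 0, 0, 0], [0.7, -0.085, -0.254, 0, 0, 0, 0], [0.7, -0.085, -0.254, 0, 0, 0, 0], [0.7, -0.085, -0.254, 0, 0, 0, 0]]

```text
t: 22.77
tcp_pos: [0.4276, -0.3479, 0.1492]
eef_rot: [-0.352, -3.121, -0.001]
wrist_force: [0.2, 0.0, -0.4]
opening: 0.0596
grip_force: 0.0
```

```bash
python3 - <<'E'
from h import *
obs();print(load())
snap("top","t8.png",(140,185,420,285),2.8)
E
```

```text
tcp [ 0.4276 -0.3479  0.1492] yaw 77.13 z [-0.     0.001 -1.   ] F [ 0.2  0.  -0.4] j [-0.826  0.12   1.8    0.     1.222 -2.172] op 0.0596 t 22.7667
[0.4278578337437964, -0.35005098515155436, 0.14989999999999998, 77.03]
```

View pics/t8.png

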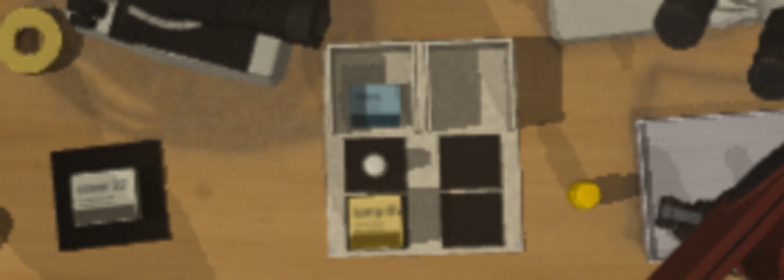

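The coverslip box lies flat on the pad: box centre (105,197) against pad centre (111,195), and the difference is height parallax of about 5 mm. The left lane is undisturbed. Next I'll regrip the can.

```bash
python3 - <<'E'
from h import *
c=load(); c[2]=.1499-.454*.3+0.14; print(c); json.dump(c,open("cmd.json","w"))
plan((.42,-.27,.1537,84),(.4857,-.140,.1537,92.2),)
E
```

```text
[0.4278578337437964, -0.35005098515155436, 0.15370000000000003, 77.03]
-> (0.42, -0.27, 0.1537, 84) [0.085, 0.254, 0.0] turn z -0.077
-> (0.4857, -0.14, 0.1537, 92.2) [-0.172, 0.454, 0.0] turn z -0.092
```

>>> move_arm:
  moves:
    - [[0.7, 0, 0, 0.12, 0, 0, 0], [0.7, 0, 0, 0.24, 0, 0, 0], [0.7, 0, 0, 0.36, 0, 0, 0], [0.7, 0, 0, 0.42, 0, 0, 0], [0.7, 0, 0, 0.454, 0, 0, 0], [0.7, 0, 0, 0.454, 0, 0, 0], [0, 0, 0, 0.454, 0, 0, 0], [0, 0, 0, 0.454, 0, 0, 0], [0, 0, 0, 0.454, 0, 0, 0], [0, 0, 0, 0.454, 0, 0, 0], [0, 0, 0, 0.454, 0, 0, 0], [0, 0, 0, 0.454, 0, 0, 0]]

```text
t: 23.82
tcp_pos: [0.4288, -0.3508, 0.0153]
eef_rot: [0.354, 3.119, -0.003]
wrist_force: [-0.0, 2.0, 7.5]
opening: 0.037
grip_force: 60.1
```

>>> move_arm:
  moves:
    - [[0, 0, 0, -0.05, 0, 0, 0], [0, 0, 0, -0.15, 0, 0, 0], [0, 0, 0, -0.3, 0, 0, 0], [0, 0, 0, -0.4667, 0, 0, 0], [0, 0, 0, -0.4667, 0, 0, 0], [0, 0, 0, -0.4667, 0, 0, 0]]

```text
t: 24.32
tcp_pos: [0.4299, -0.3523, 0.159]
eef_rot: [0.354, 3.114, -0.011]
wrist_force: [0.6, 0.7, -1.8]
opening: 0.0372
grip_force: 60.2
```

>>> move_arm:
  moves:
    - [[0, 0.04, 0.12, 0, 0, 0, -0.04], [0, 0.085, 0.254, 0, 0, 0, -0.077], [0, 0.085, 0.254, 0, 0, 0, -0.077], [0, 0.085, 0.254, 0, 0, 0, -0.077], [0, 0.085, 0.254, 0, 0, 0, -0.077]]

```text
t: 24.73
tcp_pos: [0.4193, -0.2693, 0.1521]
eef_rot: [-0.165, -3.136, -0.001]
wrist_force: [-0.5, -0.1, -1.4]
opening: 0.0368
grip_force: 60.6
```

>>> move_arm:
  moves:
    - [[0, -0.04, 0.12, 0, 0, 0, -0.03], [0, -0.08, 0.24, 0, 0, 0, -0.06], [0, -0.13, 0.36, 0, 0, 0, -0.092], [0, -0.172, 0.454, 0, 0, 0, -0.092], [0, -0.172, 0.454, 0, 0, 0, -0.092], [0, -0.172, 0.454, 0, 0, 0, -0.092], [0, -0.172, 0.454, 0, 0, 0, -0.092]]

```text
t: 25.32
tcp_pos: [0.4853, -0.1406, 0.1527]
eef_rot: [0.061, -3.14, 0.001]
wrist_force: [-0.4, 0.5, -1.5]
opening: 0.0372
grip_force: 60.8
```

>>> move_arm:
  moves:
    - [[0, 0, 0, 0.1, 0, 0, 0], [0, 0, 0, 0.2, 0, 0, 0], [0, 0, 0, 0.3, 0, 0, 0], [0, 0, 0, 0.4, 0, 0, 0], [0, 0, 0, 0.44, 0, 0, 0], [0, 0, 0, 0.44, 0, 0, 0], [0, 0, 0, 0.44, 0, 0, 0]]

```text
t: 25.9
tcp_pos: [0.4851, -0.1407, 0.0213]
eef_rot: [0.059, -3.14, -0.0]
wrist_force: [0.7, 0.4, -1.2]
opening: 0.0371
grip_force: 60.9
```

```bash
python3 - <<'E'
from h import *
obs();print(load())
E
```

```text
tcp [ 0.4851 -0.1407  0.0213] yaw 92.16 z [-0.001  0.    -1.   ] F [ 0.7  0.4 -1.2] j [-0.438  0.202  1.985 -0.     0.956 -2.047] op 0.0371 t 25.9
[0.4857556790322597, -0.14005736335502597, 0.15370000000000003, 92.24000000000001]
```

>>> move_arm:
  moves:
    - [[0, 0, 0, 0.012, 0, 0, 0], [0, 0, 0, 0.024, 0, 0, 0], [0, 0, 0, 0.024, 0, 0, 0], [0.6, 0, 0, 0.024, 0, 0, 0], [0.6, 0, 0, 0.024, 0, 0, 0], [0.6, 0, 0, 0.024, 0, 0, 0], [0.6, 0, 0, 0.024, 0, 0, 0], [0.6, 0, 0, -0.05, 0, 0, 0], [0.6, 0, 0, -0.2, 0, 0, 0], [0.7, 0, 0, -0.43, 0, 0, 0], [0.7, 0, 0, -0.43, 0, 0, 0], [0.7, 0, 0, -0.43, 0, 0, 0]]

```text
t: 26.9
tcp_pos: [0.4897, -0.1415, 0.1581]
eef_rot: [-0.062, 3.129, -0.009]
wrist_force: [0.5, -0.4, 0.9]
opening: 0.0598
grip_force: 0.0
```

```bash
python3 - <<'E'
from h import *
obs()
c=load(); c[2]=.1507; json.dump(c,open("cmd.json","w"))
# oil released in the old frame at (.43195,-.43507); that frame measured ~(.4311,-.4356)
plan((.42,-.29,.15,80),(.4316,-.4358,.15,77))
E
```

```text
tcp [ 0.4897 -0.1415  0.1581] yaw 92.26 z [ 0.012 -0.005 -1.   ] F [ 0.5 -0.4  0.9] j [-0.436 -0.     1.908  0.     1.221 -2.046] op 0.0598 t 26.9
-> (0.42, -0.29, 0.15, 80) [0.239, -0.491, 0.002] turn z 0.136
-> (0.4316, -0.4358, 0.15, 77) [-0.123, -0.472, 0.0] turn z 0.033
```

```bash
python3 - <<'E'
from h import *
json.dump([.42002,-.29,.1501,80],open("cmd.json","w"))
plan((.4317,-.4372,.15,77))
E
```

```text
-> (0.4317, -0.4372, 0.15, 77) [-0.124, -0.476, 0.0] turn z 0.033
```

>>> move_arm:
  moves:
    - [[0.7, 0.239, -0.491, 0.002, 0, 0, 0.136], [0.7, 0.239, -0.491, 0.002, 0, 0, 0.136], [0.7, 0.239, -0.491, 0.002, 0, 0, 0.136], [0.7, 0.239, -0.491, 0.002, 0, 0, 0.136], [0.7, 0.239, -0.491, 0.002, 0, 0, 0.136], [0.7, 0.239, -0.491, 0.002, 0, 0, 0.136], [0.7, 0.239, -0.491, 0.002, 0, 0, 0.136], [0.7, 0.239, -0.491, 0.002, 0, 0, 0.136]]

```text
t: 27.57
tcp_pos: [0.4197, -0.2884, 0.1491]
eef_rot: [-0.272, -3.129, -0.002]
wrist_force: [-1.4, -0.8, 0.4]
opening: 0.0596
grip_force: 0.0
```

>>> move_arm:
  moves:
    - [[0.5, -0.124, -0.476, 0, 0, 0, 0.033], [0.5, -0.124, -0.476, 0, 0, 0, 0.033], [0.5, -0.124, -0.476, 0, 0, 0, 0.033], [0.5, -0.124, -0.476, 0, 0, 0, 0.033], [0.5, -0.124, -0.476, 0, 0, 0, 0.033], [0.5, -0.124, -0.476, 0, 0, 0, 0.033], [0.5, -0.124, -0.476, 0, 0, 0, 0.033], [0.5, -0.124, -0.476, 0, 0, 0, 0.033]]

```text
t: 28.23
tcp_pos: [0.4318, -0.4347, 0.1493]
eef_rot: [-0.351, -3.121, -0.002]
wrist_force: [0.2, 0.7, 1.2]
opening: 0.0429
grip_force: 0.0
```

```bash
python3 - <<'E'
from h import *
obs();print(load())
snap("side","s9.png",(290,250,410,350),6)
o=obs(); q=w2px("side",[.4317,-.4372,.063]); print((q-[290,250]+.5)*6-.5)
E
```

```text
tcp [ 0.4318 -0.4347  0.1493] yaw 77.16 z [-0.001  0.001 -1.   ] F [0.2 0.7 1.2] j [-0.917  0.261  1.637  0.     1.245 -2.264] op 0.0429 t 28.2333
[0.4318578886412165, -0.4370902593393531, 0.1501, 77.03]
tcp [ 0.4319 -0.4349  0.1495] yaw 77.16 z [-0.     0.001 -1.   ] F [ 0.3  1.1 -0.2] j [-0.918  0.261  1.637  0.     1.245 -2.264] op 0.0427 t 28.2833
[356.50698378 661.68875618]
```

View pics/s9.png

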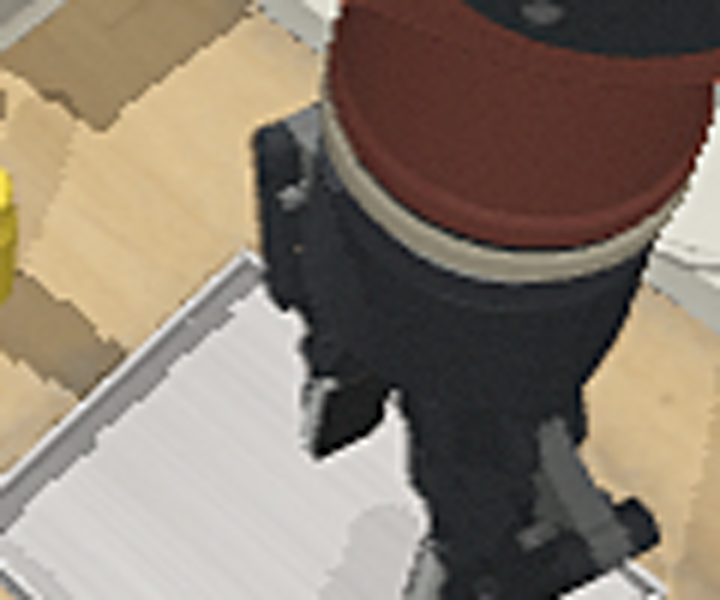

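>>> move_arm:
  moves:
    - [[0.5, 0, 0, 0.12, 0, 0, 0], [0.5, 0, 0, 0.24, 0, 0, 0], [0.5, 0, 0, 0.36, 0, 0, 0], [0.5, 0, 0, 0.42, 0, 0, 0], [0.5, 0, 0, 0.455, 0, 0, 0], [0.5, 0, 0, 0.455, 0, 0, 0], [0, 0, 0, 0.455, 0, 0, 0], [0, 0, 0, 0.455, 0, 0, 0], [0, 0, 0, 0.455, 0, 0, 0], [0, 0, 0, 0.455, 0, 0, 0], [0, 0, 0, 0.455, 0, 0, 0], [0, 0, 0, 0.455, 0, 0, 0]]

```text
t: 29.28
tcp_pos: [0.432, -0.4376, 0.0146]
eef_rot: [0.354, 3.12, -0.003]
wrist_force: [-0.3, 0.2, 5.8]
opening: 0.0269
grip_force: 59.3
```

>>> move_arm:
  moves:
    - [[0, 0, 0, -0.05, 0, 0, 0], [0, 0, 0, -0.15, 0, 0, 0], [0, 0, 0, -0.3, 0, 0, 0], [0, 0, 0, -0.46, 0, 0, 0], [0, 0, 0, -0.46, 0, 0, 0], [0, 0, 0, -0.46, 0, 0, 0], [0, 0, 0, -0.46, 0, 0, 0]]

```text
t: 29.87
tcp_pos: [0.4316, -0.4371, 0.1519]
eef_rot: [0.354, 3.12, -0.002]
wrist_force: [-0.9, 0.4, -1.5]
opening: 0.0269
grip_force: 59.2
```

```bash
python3 - <<'E'
from h import *
obs()
c=load(); c[2]=.1516; json.dump(c,open("cmd.json","w"))
plan((.415,-.28,.1516,84),(.4289,-.140,.1516,92.2),)
E
```

```text
tcp [ 0.4316 -0.4371  0.1519] yaw 77.04 z [ 0.001 -0.002 -1.   ] F [-0.9  0.4 -1.5] j [-0.92   0.26   1.633 -0.     1.247 -2.265] op 0.0269 t 29.8667
-> (0.415, -0.28, 0.1516, 84) [0.172, 0.498, -0.0] turn z -0.077
-> (0.4289, -0.14, 0.1516, 92.2) [0.003, 0.469, -0.0] turn z -0.092
```

>>> move_arm:
  moves:
    - [[0, 0.04, 0.12, 0, 0, 0, -0.02], [0, 0.08, 0.24, 0, 0, 0, -0.04], [0, 0.13, 0.37, 0, 0, 0, -0.077], [0, 0.172, 0.498, 0, 0, 0, -0.077], [0, 0.172, 0.498, 0, 0, 0, -0.077], [0, 0.172, 0.498, 0, 0, 0, -0.077], [0, 0.172, 0.498, 0, 0, 0, -0.077]]

```text
t: 30.45
tcp_pos: [0.414, -0.279, 0.1496]
eef_rot: [-0.164, -3.136, -0.002]
wrist_force: [0.2, -0.5, 0.1]
opening: 0.0267
grip_force: 59.4
```

>>> move_arm:
  moves:
    - [[0, 0, 0.12, 0, 0, 0, -0.03], [0, 0, 0.24, 0, 0, 0, -0.06], [0, 0.003, 0.36, 0, 0, 0, -0.092], [0, 0.003, 0.469, 0, 0, 0, -0.092], [0, 0.003, 0.469, 0, 0, 0, -0.092], [0, 0.003, 0.469, 0, 0, 0, -0.092], [0, 0.003, 0.469, 0, 0, 0, -0.092]]

```text
t: 31.03
tcp_pos: [0.4287, -0.1407, 0.1509]
eef_rot: [0.061, -3.141, 0.001]
wrist_force: [-0.1, -0.4, 0.2]
opening: 0.0269
grip_force: 59.6
```

>>> move_arm:
  moves:
    - [[0, 0, 0, 0.1, 0, 0, 0], [0, 0, 0, 0.2, 0, 0, 0], [0, 0, 0, 0.3, 0, 0, 0], [0, 0, 0, 0.4, 0, 0, 0], [0, 0, 0, 0.43, 0, 0, 0], [0, 0, 0, 0.43, 0, 0, 0], [0, 0, 0, 0.43, 0, 0, 0], [0, 0, 0, 0.43, 0, 0, 0]]

```text
t: 31.7
tcp_pos: [0.4299, -0.141, 0.0238]
eef_rot: [-0.06, 3.139, -0.002]
wrist_force: [-0.2, -0.2, -0.8]
opening: 0.0269
grip_force: 59.5
```

```bash
python3 - <<'E'
from h import *
obs();print(load())
E
```

```text
tcp [ 0.4299 -0.141   0.0238] yaw 92.20 z [ 0.003 -0.001 -1.   ] F [-0.2 -0.2 -0.8] j [-0.491  0.077  2.12  -0.     0.941 -2.1  ] op 0.0269 t 31.7
[0.4290156211191968, -0.13990701757376708, 0.1516, 92.24000000000001]
```

>>> move_arm:
  moves:
    - [[0, 0, 0, 0.014, 0, 0, 0], [0, 0, 0, 0.027, 0, 0, 0], [0, 0, 0, 0.027, 0, 0, 0], [0.6, 0, 0, 0.027, 0, 0, 0], [0.6, 0, 0, 0.027, 0, 0, 0], [0.6, 0, 0, 0.027, 0, 0, 0], [0.6, 0, 0, 0.027, 0, 0, 0], [0.6, 0, 0, -0.05, 0, 0, 0], [0.6, 0, 0, -0.2, 0, 0, 0], [0.7, 0, 0, -0.43, 0, 0, 0], [0.7, 0, 0, -0.43, 0, 0, 0], [0.7, 0, 0, -0.43, 0, 0, 0]]

```text
t: 32.7
tcp_pos: [0.4326, -0.1416, 0.1584]
eef_rot: [-0.062, 3.13, -0.009]
wrist_force: [0.5, -0.9, 1.0]
opening: 0.0599
grip_force: 0.0
```

>>> move_arm:
  moves:
    - [[0.7, 0, 0.25, 0, 0, 0, 0], [0.7, 0.1, 0.5, 0, 0, 0, 0], [0.7, 0.1, 0.99, -0.2, 0, 0, 0], [0.7, 0.1, 0.99, -0.2, 0, 0, 0], [0.7, 0.1, 0.99, -0.2, 0, 0, 0], [0.7, 0.1, 0.99, -0.2, 0, 0, 0], [0.7, 0.1, 0.99, -0.2, 0, 0, 0], [0.7, 0.1, 0.99, -0.2, 0, 0, 0], [0.7, 0.1, 0.99, -0.2, 0, 0, 0], [0.7, 0.1, 0.99, -0.2, 0, 0, 0]]

```text
t: 33.53
tcp_pos: [0.3864, 0.1565, 0.2107]
eef_rot: [0.066, -3.141, 0.001]
wrist_force: [-0.4, -0.7, 0.1]
opening: 0.0598
grip_force: 0.0
```

```bash
python3 - <<'E'
from h import *
old={}
for n in("top",): old=cv2.imread("pics/t1.png")
olds=cv2.imread("pics/s1.png")
obs()
snap("top","t10.png",(240,185,360,285),6.5); snap("side","s10.png",(180,165,330,295),5)
def reg(a,b,box):
    x0,y0,x1,y1=box; t=cv2.cvtColor(a,6)[y0:y1,x0:x1]; s=cv2.cvtColor(b,6)[y0-30:y1+30,x0-30:x1+30]
    r=cv2.matchTemplate(s,t,cv2.TM_CCOEFF_NORMED); _,m,_,l=cv2.minMaxLoc(r); return (l[0]-30,l[1]-30,round(m,3))
b=cv2.imread("pics/s10.png")
print("side can",reg(olds,b,(372,330,460,475)),"oil",reg(olds,b,(268,410,345,540)),"bulb (ref)",reg(olds,b,(80,245,255,450)))
b=cv2.imread("pics/t10.png"); print("top can",reg(old,b,(395,315,500,425)),"oil",reg(old,b,(405,470,490,550)))
i=np.hstack([olds[230:560,190:480],cv2.imread("pics/s10.png")[230:560,190:480]]); cv2.imwrite("pics/cmp.png",i)
E
```

```text
tcp [0.3864 0.1565 0.2107] yaw 92.42 z [-0.    -0.001 -1.   ] F [-0.4 -0.7  0.1] j [ 1.960e-01 -2.870e-01  2.060e+00 -1.000e-03  1.369e+00 -1.417e+00] op 0.0598 t 33.5333
side can (0, 2, 0.932) oil (-4, 3, 0.921) bulb (ref) (1, -1, 0.704)
top can (1, 0, 0.856) oil (6, 4, 0.87)
```

View pics/cmp.png

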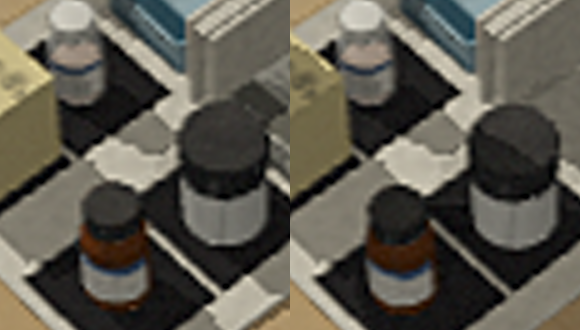

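```bash
python3 - <<'E'
from h import *
P=np.array([.429,-.14,.035])
for n,d in(("side",(-.8,.6)),("side",(0,.4)),("top",(.92,.62))):
  q=w2px(n,P); print(n,(px2w(n,*(q+d),.035)-P).round(4))
for n,z in(("top",1),("side",1)):
  im=cal(n)["im"]
E
```

```text
side [-0.0021 -0.0001  0.    ]
side [-0.0006 -0.0008  0.    ]
top [-0.0016 -0.0025 -0.    ]
```

The can is back within about 0.5 mm. The oil bottle is off by about 2 mm in -x and 1 mm in -y, so I'll nudge it.

>>> move_arm:
  moves:
    - [[0.7, -0.1, -0.3, -0.1, 0, 0, 0], [0.7, -0.1, -0.6, -0.1, 0, 0, 0], [0.7, -0.1, -0.99, 0, 0, 0, 0], [0.7, -0.1, -0.99, 0.1, 0, 0, 0], [0.7, -0.1, -0.99, 0.2, 0, 0, 0], [0.7, -0.1, -0.99, 0.2, 0, 0, 0], [0.7, -0.1, -0.99, 0.2, 0, 0, 0], [0.7, -0.1, -0.99, 0.2, 0, 0, 0], [0.7, -0.1, -0.99, 0.2, 0, 0, 0], [0.7, -0.1, -0.99, 0.2, 0, 0, 0], [0.7, -0.1, -0.99, 0.2, 0, 0, 0], [0.7, -0.1, -0.99, 0.2, 0, 0, 0]]

```text
t: 34.63
tcp_pos: [0.4283, -0.1394, 0.1514]
eef_rot: [-0.061, 3.141, 0.0]
wrist_force: [0.3, -0.6, 0.8]
opening: 0.0598
grip_force: 0.0
```

>>> move_arm:
  moves:
    - [[0.7, 0, 0, 0.12, 0, 0, 0], [0.7, 0, 0, 0.24, 0, 0, 0], [0.7, 0, 0, 0.36, 0, 0, 0], [0.7, 0, 0, 0.42, 0, 0, 0], [0.7, 0, 0, 0.457, 0, 0, 0], [0.7, 0, 0, 0.457, 0, 0, 0], [0.7, 0, 0, 0.457, 0, 0, 0]]

```text
t: 35.22
tcp_pos: [0.4285, -0.1387, 0.0142]
eef_rot: [0.064, -3.141, -0.0]
wrist_force: [0.1, 0.5, 0.8]
opening: 0.0598
grip_force: 0.0
```

```bash
python3 - <<'E'
from h import *
obs()
E
```

```text
tcp [ 0.4285 -0.1387  0.0142] yaw 92.34 z [-0.  0. -1.] F [0.1 0.5 0.8] j [-0.489  0.095  2.125  0.     0.922 -2.1  ] op 0.0598 t 35.2167
```

>>> move_arm:
  moves:
    - [[0, 0, 0, 0, 0, 0, 0], [0, 0, 0, 0, 0, 0, 0], [0, 0, 0, 0, 0, 0, 0], [0, 0, 0, 0, 0, 0, 0], [0, 0, 0, 0, 0, 0, 0], [0, 0, 0, 0, 0, 0, 0], [0, 0, 0, -0.02, 0, 0, 0], [0, 0, 0, -0.02, 0, 0, 0], [0, -0.006, 0, -0.02, 0, 0, 0], [0, -0.006, 0, -0.02, 0, 0, 0], [0, -0.006, 0, -0.001, 0, 0, 0], [0, -0.006, 0, -0.001, 0, 0, 0]]

```text
t: 36.22
tcp_pos: [0.4315, -0.1401, 0.0147]
eef_rot: [-0.062, 3.138, -0.002]
wrist_force: [2.2, -0.7, 3.7]
opening: 0.0269
grip_force: 59.8
```

>>> move_arm:
  moves:
    - [[0, 0, 0, 0, 0, 0, 0], [0.6, 0, 0, 0, 0, 0, 0], [0.6, 0, 0, 0, 0, 0, 0], [0.6, 0, 0, 0, 0, 0, 0], [0.6, 0, 0, 0, 0, 0, 0], [0.6, 0, 0, -0.06, 0, 0, 0], [0.6, 0, 0, -0.2, 0, 0, 0], [0.7, 0, 0, -0.45, 0, 0, 0], [0.7, 0, 0, -0.45, 0, 0, 0], [0.7, 0, 0, -0.45, 0, 0, 0]]

```text
t: 37.05
tcp_pos: [0.4344, -0.1417, 0.1569]
eef_rot: [-0.062, 3.13, -0.01]
wrist_force: [1.6, 0.1, 0.3]
opening: 0.0599
grip_force: 0.0
```

>>> move_arm:
  moves:
    - [[0.7, 0, 0.25, 0, 0, 0, 0], [0.7, 0.1, 0.5, 0, 0, 0, 0], [0.7, 0.1, 0.99, -0.2, 0, 0, 0], [0.7, 0.1, 0.99, -0.2, 0, 0, 0], [0.7, 0.1, 0.99, -0.2, 0, 0, 0], [0.7, 0.1, 0.99, -0.2, 0, 0, 0], [0.7, 0.1, 0.99, -0.2, 0, 0, 0], [0.7, 0.1, 0.99, -0.2, 0, 0, 0], [0.7, 0.1, 0.99, -0.2, 0, 0, 0], [0.7, 0.1, 0.99, -0.2, 0, 0, 0]]

```text
t: 37.88
tcp_pos: [0.3882, 0.1566, 0.209]
eef_rot: [0.066, -3.141, 0.001]
wrist_force: [-0.3, -0.2, -0.9]
opening: 0.0596
grip_force: 0.0
```

```bash
python3 - <<'E'
from h import *
old=cv2.imread("pics/t1.png"); olds=cv2.imread("pics/s1.png")
snap("top","t11.png",(240,185,360,285),6.5); snap("side","s11.png",(180,165,330,295),5)
P=np.array([.429,-.14,.035])
def reg(n,a,b,box,sc,z=.035):
    x0,y0,x1,y1=box; t=cv2.cvtColor(a,6)[y0:y1,x0:x1]; s=cv2.cvtColor(b,6)[y0-30:y1+30,x0-30:x1+30]
    r=cv2.matchTemplate(s,t,cv2.TM_CCOEFF_NORMED); _,m,_,l=cv2.minMaxLoc(r); d=np.array([l[0]-30,l[1]-30])/sc
    q=w2px(n,P); print(n,box,(1000*(px2w(n,*(q+d),.035)-P)).round(1)[:2],"mm",round(m,3))
b=cv2.imread("pics/s11.png")
reg("side",olds,b,(372,330,460,475),5); reg("side",olds,b,(268,410,345,540),5)
b=cv2.imread("pics/t11.png"); reg("top",old,b,(395,315,500,425),6.5);reg("top",old,b,(405,470,490,550),6.5)
cv2.imwrite("pics/f.png",cv2.resize(cal("side")["im"],None,fx=1.4,fy=1.4))
obs()
E
```

```text
side (372, 330, 460, 475) [-0.6 -0.8] mm 0.931
side (268, 410, 345, 540) [-0.9  0.1] mm 0.942
top (395, 315, 500, 425) [ 0.  -0.8] mm 0.829
top (405, 470, 490, 550) [-0.4 -2.1] mm 0.884
tcp [0.3882 0.1552 0.2084] yaw 92.23 z [-0.001 -0.001 -1.   ] F [ 0.4  1.1 -1.2] j [ 1.920e-01 -2.800e-01  2.059e+00 -1.000e-03  1.364e+00 -1.418e+00] op 0.0597 t 37.9833
```

View pics/f.png

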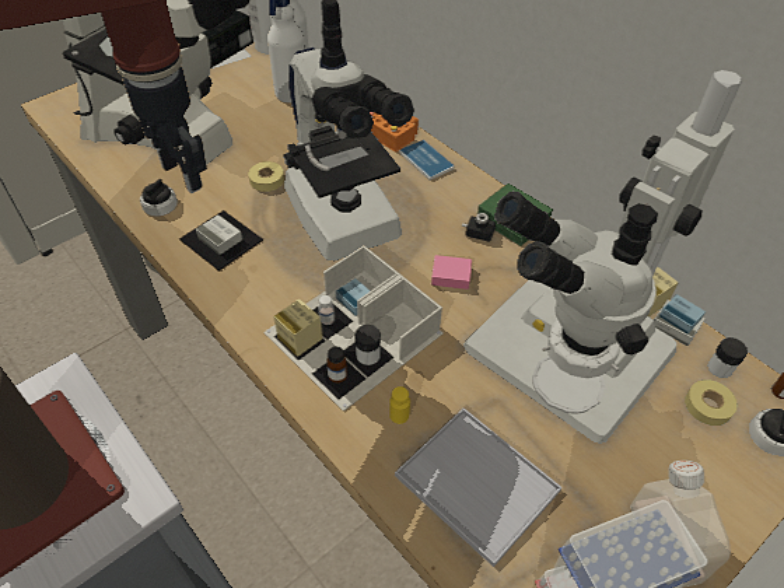

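The coverslip box lies flat mid-pad at (220,235). The can (368,345) and bottle (336,362) are back upright within about 1 mm, and the tray is empty. The gripper is clear of everything.

```bash
python3 -c "
from rig import bot
print(bot.sign_off())"
```

```text
the job is handed in; nothing more can be done
None
```

The job is done and handed in at about 38 s: the coverslip box lies flat in the middle of the pad. The objective can and oil bottle are back upright within about 1–2 mm of where they stood; I regripped the bottle once to correct a 2 mm offset. The other bay was left alone.

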